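Stand the fallen reagent bottles back up in their row

ROBOT

A 6-joint arm with a two-finger parallel gripper is mounted at the origin on a cart in front of the work surface, level with it; the furniture and walls round the work are solid. World frame = base frame: x ahead of the robot, y to its left, z up, the work surface at z = 0. Lengths are in m, angles in rad, forces in N, time in s.
With the tool pointing down it reaches from about 0.225 to 0.875 m from the base axis. Payload 3.4 kg.
Tool frame: the origin (TCP) lies between the finger pads; the fingertips stand 11 mm ahead of it and the grasp point (between the pads) lies 8 mm behind it (tips_ahead is the distance from the TCP to the fingertips, in m); z points along the fingers, x is the direction in which the jaws open and shut, and the axes are right-handed (so a half turn about z gives the same grasp; the last joint's range is limited). The gripper opens to 85 mm and grips with 20 to 120 N. Pads are 22 mm wide; open, the fingers measure 114 mm over their backs; the gripper's body (76 mm by 85 mm) begins 54 mm behind the grasp point. The pads swing forward as they close: fully open they stand 13 mm farther back than shut.
Start: joints at [-1.285, 0.276, 1.505, -0, 1.361, -0.121], TCP at [0.228, -0.528, 0.242] pointing down, gripper open.
Joint ranges: [-2.89, 2.89], [-0.75, 2.08], [0.22, 2.7], [-1.18, 4.32], [0.11, 2.71], [-2.7, 2.7]. Speed limits (rad/s): [2.57, 2.57, 3.14, 3.14, 3.14, 3.14].

INTERFACE

Orientations are given as a unit quaternion [w, x, y, z].
In Python, from rig import get_state, get_image, sign_off, masks_of, tips_ahead gives the robot as it stands.
- The arm moves only by the tool play_rows, never from a script. Its argument "series" is a list of rows, each an object of numbers: "fingers": the closure, from -1 (fully open) to 1 (shut); "dx", "dy", "dz": the shift along the world's x, y, z in mm; "turn": the turn about the world's z in rad. A call has 1 to 20 rows; each row shifts and turns the pose as measured when the row begins; what a row does not reach is not made up. A row lasts 1/12 s, in which the tool goes at most 41.7 mm and 7.16 degrees, less where a joint would pass 70% of its speed; a pose out of reach is approached as far as the arm can. A call with a gripper value outside its range is refused whole. The fingers move at their own pace and stop on an object; "squeeze" is the grip in N (left out, the last holds). Time passes only in rows, so rows that do not move let the fingers close. It gives the time, the measured TCP pose, the force and the opening at its end, in the units of the state.
- get_state(): the state, without advancing time (a new reading comes with each control period).
- get_image(name): name is "scene" or "top"; returns a dict with "pixels" (400x640x3 uint8, red, green, blue), "vfov" (degrees; the focal length in pixels is half the picture's height over the tangent of half this angle, whatever the lens; pixels are square), "cx", "cy" (the principal point, pixels), "rvec" (rotation vector, rad) and "tvec" (3), from world to camera coordinates, as OpenCV has them. Camera axes: x right, y down, z forward; pixel columns grow to the right and rows downward; lengths in m; the calibration is good to about 2 mm. A picture is of the moment at which its call begins. There is no depth.
- sign_off(): hands the job in, once; it reports no verdict.
Trained networks look in a picture, given as the dict that the camera call returned (one of the last four; its "shot" number tells which), for a name from the list of things; names that differ only in an ending like _2 or _b are one class to them, and where a whole thing is asked for, a point or a joint stands for the part that bears it (a point fixed in the world has none). Each returns a list of dicts, best first, with "p" (0 to 1); they miss things now and then, are a little off and sometimes report something else, mostly with a low value. They report only what shows in the picture. A call takes as long as a camera call. They do not tell look-alikes from the thing itself.
- masks_of(picture, label): "region" (400x640 bool, what is visible of it) and "xy" ([column, row] in pixels, amid what is visible of it).
The state is a dict: "clock": time; "qpos": joint angles; "qd": joint speeds; "effort": joint torques, N m; "position": TCP position; "ee_rot": TCP orientation; "contact_force": force on the tool from outside, world axes, zero at the start; "moment": the same for the moment, N m; "width": finger opening in m.
Only numpy, scipy, OpenCV 4.12 (cv2) and the standard library are available. Lean on these libraries where they do the work, as an engineer would, in place of code of your own. Each camera call takes 0.05 s, during which the arm holds its last target. There are 200 camera calls.

TASK

Two bottles have fallen over in front of the row on the bottle rail. Slide the end stop fully out to the open end of the rail, stand the larger bottle upright in line between the dropper bottle and the conical flask, and stand the smaller one upright in line on the other side of the flask, between it and the end stop. Then slide the end stop back in until it sits close against the smaller bottle, without disturbing the dropper bottle, the flask, the jar or the timer.

Things in the scene. Friction and masses are not known exactly. Their poses are not given: they have to be found in the camera images.
- bottle_rail: White fixed bottle rail. Origin on the bench, on the row line (x=0) at the flask's place; y along the row, z up, x to the backboard (front face x=+40 mm, 12 mm thick, 64 mm high). An end cheek (x -30 to +52 mm, 58 mm high) closes the row at y=+233 mm; the open end is y=-289 mm. Open in front, no floor plate: bottles stand on the bench, z=0.
- end_stop (a joint): Slide of the white end stop along the rail, m: 0 = fully out at the open end, grows towards the row (+y of bottle_rail), up to 0.15. Its face stands at y = -0.23 + value in the frame of bottle_rail. Light friction, stays where it is left.
- stop_face (a point): Face of the end stop that meets the bottle (on the row line, 30 mm above the bench; same axes as bottle_rail). The face plate is 70 mm wide in x (-32 to +38 mm) and 59 mm high; the stop's block reaches 50 mm back from the face in -y and 50 mm up, and 71 mm where it rides on the backboard.
- stop_knob (a point): Grip point of the black round knob on the end stop: upright cylinder, 20 mm diameter, on the row line, 28 mm behind the face, from 66 to 100 mm above the bench; the point is on its axis, 88 mm up.
- large_bottle: Larger reagent bottle, brown with a black cap, lying on its side. 135 mm long: body 60 mm diameter up to 94 mm from the foot, then shoulder and cap, 37 mm diameter, to 135 mm. Origin at the centre of its foot, z along its axis from foot to cap. About 0.12 kg.
- small_bottle: Smaller reagent bottle, clear with a blue cap, lying on its side. 120 mm long: body 56 mm diameter up to 84 mm from the foot, then shoulder and cap, 35 mm diameter, to 120 mm. Origin at the centre of its foot, z along its axis from foot to cap. About 0.12 kg.
- drop_bottle: Squeeze dropper bottle standing in the row next to the end cheek: 50 mm diameter, 178 mm high with its pointed spout. Origin at the centre of its foot, z up. Leave it alone.
- flask: Glass conical flask standing in the row, 83 mm diameter at the foot, narrow neck, 139 mm high. Origin at the centre of its foot, z up. Leave it alone.
- jar: Small screw jar with a white lid, 44 mm diameter, 50 mm high, standing in front at the left. Origin at the centre of its foot. Leave it alone.
- lab_timer: Small white timer lying on the bench at the right, 62 x 66 x 18 mm. Origin at the centre of its underside. Leave it alone.
There are look-alikes about, which are no part of the job. Leave any orange look-alike of the small_bottle alone.

How it is judged:
By the outcome, as a careful person would: the job done as asked, in the order asked, and still so for the second after the job is handed in, with the robot touching nothing.
It also fails if it takes over 72 s, if anything falls off the work surface, if the arm or the gripper's body presses on something with over 40 N, if the wrist force passes 120 N, or if a joint passes its speed limit or range.

## Working session

There is one attempt and no reset: what is moved stays moved. The work goes in short steps, Python scripts to look and compute and a tool call to move; the robot and the scene stay as the last step left them, time stands still between calls to the robot, and variables do not carry over. Pictures are saved under pics/ and viewed, about 8 in all and at most 12, crops included, and the job is handed in when it is done.

Besides the shell and the picture viewer there is one more tool, called as name(argument=value, ...) on one line, values as JSON. play_rows: Moves the arm, as the interface text tells. Its arguments: {"type":"object","properties":{"series":{"type":"array"},"squeeze":{"type":"number"}},"required":["series"]}

```bash
mkdir -p pics; cat > h.py <<'E'
import numpy as np, cv2
from rig import *
def cam(p):
    f=200/np.tan(np.radians(p["vfov"])/2)
    K=np.array([[f,0,p["cx"]],[0,f,p["cy"]],[0,0,1.]])
    R=cv2.Rodrigues(np.array(p["rvec"],float))[0]; t=np.array(p["tvec"],float)
    return K,R,t
def ray(p,uv,z):
    K,R,t=cam(p); d=R.T@np.linalg.inv(K)@np.array([uv[0],uv[1],1.]); c=-R.T@t
    return c+d*(z-c[2])/d[2]
def proj(p,X):
    K,R,t=cam(p); return cv2.projectPoints(np.atleast_2d(np.array(X,float)),np.array(p["rvec"],float),t,K,None)[0][:,0]
def save(p,n,crop=None,s=1):
    im=cv2.cvtColor(p["pixels"],cv2.COLOR_RGB2BGR)
    if crop: im=im[crop[1]:crop[3],crop[0]:crop[2]]
    cv2.imwrite("pics/"+n,cv2.resize(im,None,fx=s,fy=s,interpolation=cv2.INTER_CUBIC))
E
python3 - <<'E'
from h import *
s=get_state(); print(s)
for n in("top","scene"):
    p=get_image(n); save(p,n+"0.png")
    K,R,t=cam(p); print(n,K[0,0],"cam",-R.T@t,"fwd",R[2],"right",R[0])
    for l in["large_bottle","small_bottle","drop_bottle","flask","jar","lab_timer","end_stop","stop_knob","bottle_rail"]:
        for m in masks_of(p,l)[:3]:
            ys,xs=np.nonzero(m["region"]); print(l,round(m["p"],2),np.round(m["xy"]),xs.min(),xs.max(),ys.min(),ys.max(),"z.03",np.round(ray(p,m["xy"],.03),3))
E
```

```text
{'clock': 0.0, 'qpos': array([-1.28497797e+00,  2.76619078e-01,  1.50611166e+00,  1.19864220e-05,
        1.36070187e+00, -1.21015936e-01]), 'qd': array([ 0.00150771,  0.00081368,  0.00050601,  0.00157517, -0.00149535,
        0.00078214]), 'effort': array([ 1.34089005e-03, -4.16767502e+01, -2.45801121e+01, -1.44359882e-05,
        1.09978803e-02, -2.32594552e-06]), 'position': array([ 0.2273795 , -0.52759248,  0.24143452]), 'ee_rot': array([-5.99241276e-04,  8.35374321e-01, -5.49680723e-01, -6.98067827e-04]), 'contact_force': array([ 0.82805801, -0.15081627,  0.21454202]), 'moment': array([ 0.02287182,  0.01920058, -0.01670863]), 'width': 0.08528488367482324}
top 457.2677087277115 cam [ 0.36498764 -0.00427835  1.54118835] fwd [ 0.06802784  0.01771203 -0.99752619] right [-0.00933844 -0.9997873  -0.01838903]
large_bottle 0.64 [440. 218.] 429 452 206 228 z.03 [ 0.398 -0.385  0.03 ]
large_bottle 0.6 [282. 186.] 258 299 176 195 z.03 [0.512 0.137 0.03 ]
small_bottle 0.78 [366. 188.] 347 383 181 199 z.03 [ 0.501 -0.143  0.03 ]
small_bottle 0.7 [347. 231.] 336 356 213 249 z.03 [ 0.358 -0.07
[... 1136 characters left out ...]
4  0.03 ]
jar 0.74 [218. 324.] 208 228 308 334 z.03 [0.467 0.442 0.03 ]
jar 0.74 [262. 188.] 250 275 158 205 z.03 [ 0.627 -0.001  0.03 ]
lab_timer 0.52 [271. 234.] 254 288 210 255 z.03 [0.505 0.15  0.03 ]
lab_timer 0.49 [382. 144.] 372 390 138 152 z.03 [ 0.391 -0.365  0.03 ]
end_stop 0.85 [281. 158.] 270 296 144 177 z.03 [ 0.652 -0.156  0.03 ]
stop_knob 0.71 [286. 161.] 269 296 144 177 z.03 [ 0.628 -0.146  0.03 ]
stop_knob 0.55 [382. 145.] 372 390 138 152 z.03 [ 0.389 -0.361  0.03 ]
bottle_rail 0.74 [219. 219.] 207 229 189 243 z.03 [0.663 0.165 0.03 ]
bottle_rail 0.73 [248. 182.] 193 302 129 251 z.03 [ 0.679 -0.007  0.03 ]
bottle_rail 0.24 [219. 322.] 208 227 307 334 z.03 [0.469 0.437 0.03 ]
```

```bash
python3 - <<'E'
from h import *
p=get_image("top"); save(p,"top1.png",(230,115,460,265),3.4)
p=get_image("scene"); save(p,"scene1.png",(180,120,410,280),3.4)
E
```

```text
(no output)
```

View pics/top1.png

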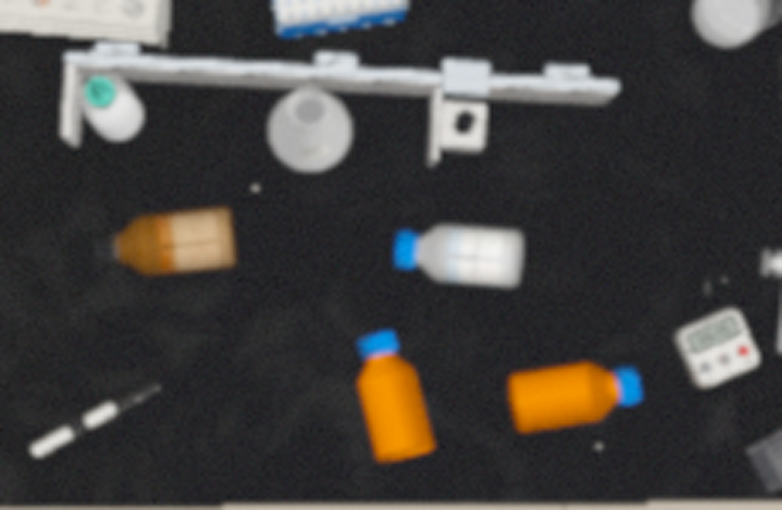

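View pics/scene1.png

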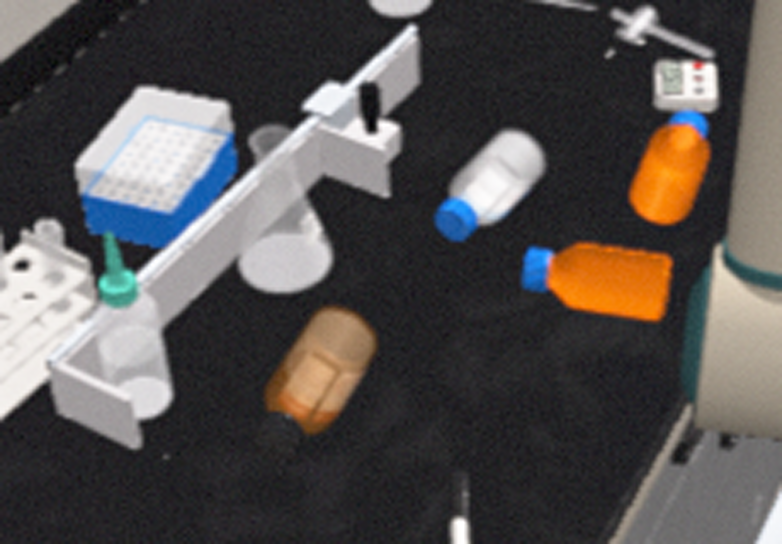

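The clear bottle with the blue cap at top-view (366,188) is small_bottle. The two orange ones at (347,231) and (395,230) are look-alikes and stay put. The brown bottle at (282,186) is large_bottle. The end stop is at (366,147), and the flask is at (321,152). Next I fit the poses by silhouettes.

```bash
cat > fit.py <<'E'
from h import *
from scipy.optimize import minimize
A=np.linspace(0,2*np.pi,24,endpoint=False)
def rev(prof,o,ax):
    ax=np.array(ax,float); u=np.cross(ax,[.3,.5,.8]); u/=np.linalg.norm(u); v=np.cross(ax,u)
    return np.vstack([np.array(o)+ax*s+r*(np.outer(np.cos(A),u)+np.outer(np.sin(A),v)) for s,r in prof])
def sil(p,P):
    S=4;im=np.zeros((400*S,640*S),np.uint8)
    h=cv2.convexHull(((proj(p,P)+.5)*S).astype(np.int32)); cv2.fillConvexPoly(im,h,1)
    return cv2.resize(im.astype(np.float32),(640,400),interpolation=cv2.INTER_AREA)
def iou(a,m): return np.minimum(a,m).sum()/np.maximum(a,m).sum()
LB=[(0,.03),(.094,.03),(.115,.0185),(.135,.0185)]
SB=[(0,.028),(.084,.028),(.102,.0175),(.12,.0175)]
FL=[(0,.0415),(.01,.0415),(.11,.014),(.139,.014)]
DB=[(0,.025),(.1,.025),(.12,.014),(.178,.003)]
def lying(prof): return lambda q: rev(prof,[q[0],q[1],prof[0][1]],[np.cos(q[2]),np.sin(q[2]),0])
def standing(prof): return lambda q: rev(prof,[q[0],q[1],0],[0,0,1])
def fit(views,model,q0,label,near):
    ms=[]
    for p in views:
        c=[m for m in masks_of(p,label) if m["p"]>.3]
        if not c: continue
        pr=proj(p,near)[0]; c.sort(key=lambda m:np.hypot(*(np.array(m["xy"])-pr)))
        if np.hypot(*(np.array(c[0]["xy"])-pr))<25: ms.append((p,c[0]["region"].astype(np.float32)))
    f=lambda q:-sum(iou(sil(p,model(q)),m) for p,m in ms)
    st=[.02,.02,.15][:len(q0)]
    q0=np.array(q0,float); sx=np.vstack([q0]+[q0+np.eye(len(q0))[i]*st[i] for i in range(len(q0))])
    r=minimize(f,q0,method="Nelder-Mead",options=dict(initial_simplex=sx,xatol=2e-4,fatol=1e-4))
    return r.x,[round(float(iou(sil(p,model(r.x)),m)),2) for p,m in ms]
E
cat > go.py <<'E'
from fit import *
T=get_image("top");S=get_image("scene");V=[T,S]
for n,mod,q,l,near in[("large",lying(LB),[.515,.09,1.57],"large_bottle",[.51,.137,.03]),("small",lying(SB),[.5,-.19,1.57],"small_bottle",[.5,-.145,.03]),
 ("flask",standing(FL),[.63,0],"flask",[.63,0,.06]),("drop",standing(DB),[.65,.18],"drop_bottle",[.65,.18,.07])]:
    print(n,*fit(V,mod,q,l,near))
    for p in V: print(fit([p],mod,q,l,near))
for uv,z in[((253.5,135.6),.064),((409.4,145.3),.064),((412.4,140),.064),((249,131),.064),((366.5,151),.1),((357,162),.059),((358,143),.059),((248,157),.058),((253,158),.058)]: print(uv,np.round(ray(T,uv,z),4))
# scene crop pts: knob top, board right top front, cheek outer bottom
for uv,z in[((370,86),.1),((414,28),.064),((415,92),0),((140,446),0),((143,405),.058),((387,196),0),((390,160),.059)]:
    uv=(uv[0]/3.4+180,uv[1]/3.4+120); print(np.round(uv,1),np.round(ray(S,uv,z),4))
E
python3 go.py
```

```text
large [0.51508162 0.08181952 1.66892089] [0.89, 0.92]
(array([0.51621253, 0.08095213, 1.66303219]), [0.9])
(array([0.51488023, 0.08294074, 1.67510695]), [0.93])
small [ 0.49059396 -0.19661432  1.48707689] [0.91, 0.9]
(array([ 0.49116114, -0.19672014,  1.4918909 ]), [0.91])
(array([ 0.49214064, -0.19538346,  1.51749425]), [0.91])
flask [0.62358829 0.00456463] [0.95, 0.87]
(array([0.62318946, 0.00462094]), [0.96])
(array([0.62523449, 0.0032159 ]), [0.88])
drop [0.64202166 0.19625624] [0.93, 0.81]
(array([0.64204953, 0.19703734]), [0.93])
(array([0.63935867, 0.19885836]), [0.82])
(253.5, 135.6) [0.6739 0.2253 0.064 ]
(409.4, 145.3) [ 0.6353 -0.283   0.064 ]
(412.4, 140) [ 0.6526 -0.2931  0.064 ]
(249, 131) [0.6894 0.2401 0.064 ]
(366.5, 151) [ 0.6122 -0.1401  0.1   ]
(357, 162) [ 0.5834 -0.1124  0.059 ]
(358, 143) [ 0.646  -0.1166  0.059 ]
(248, 157) [0.6044 0.2443 0.058 ]
(253, 158) [0.6009 0.2279 0.058 ]
[288.8 145.3] [ 0.6114 -0.1415  0.1   ]
[301.8 128.2] [ 0.6467 -0.2882  0.064 ]
[302.1 147.1] [ 0.6391 -0.2719  0.    ]
[221.2 251.2] [ 0.6091  0.2395 -0.    ]
[222.1 239.1] [0.5935 0.2437 0.058 ]
[293.8 177.6] [ 0.5849 -0.1167  0.    ]
[294.7 167.1] [ 0.5699 -0.1002  0.059 ]
```

```bash
python3 - <<'E'
from h import *
T=get_image("top");S=get_image("scene")
O=np.array([.6225,.004,0]);a=-.08
def W(P): 
    c,s=np.cos(a),np.sin(a); return O+np.array(P)@np.array([[c,s,0],[-s,c,0],[0,0,1]])
L=[[(.04,-.289,.064),(.04,.233,.064)],[(.052,-.289,.064),(.052,.243,.064)],[(.04,-.289,0),(.04,-.289,.064),(.052,-.289,.064)],[(.04,.233,.058),(-.03,.233,.058),(-.03,.233,0)]]
j=.112
L+=[[(-.032,-.23+j,0),(-.032,-.23+j,.059),(.038,-.23+j,.059)],[(.01*np.cos(t),-.258+j+.01*np.sin(t),.1) for t in np.linspace(0,6.28,20)]]
for p,b in((T,(240,115,430,175)),(S,(180,120,310,260))):
    s=4; im=cv2.cvtColor(p["pixels"],cv2.COLOR_RGB2BGR)[b[1]:b[3],b[0]:b[2]]; im=cv2.resize(im,None,fx=s,fy=s,interpolation=cv2.INTER_CUBIC)
    for l in L:
        q=((proj(p,W(l))-[b[0],b[1]]+.5)*s).astype(np.int32); cv2.polylines(im,[q],False,(0,0,255),1)
    if p is T: A=im
    else: B=im
h=np.zeros((240+560//2*0+B.shape[0]*6//10,760,3),np.uint8); h[:240,:760]=A; B=cv2.resize(B,None,fx=.6,fy=.6); h[240:240+B.shape[0],:B.shape[1]]=B
cv2.imwrite("pics/ov.png",h)
E
```

```text
(no output)
```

View pics/ov.png

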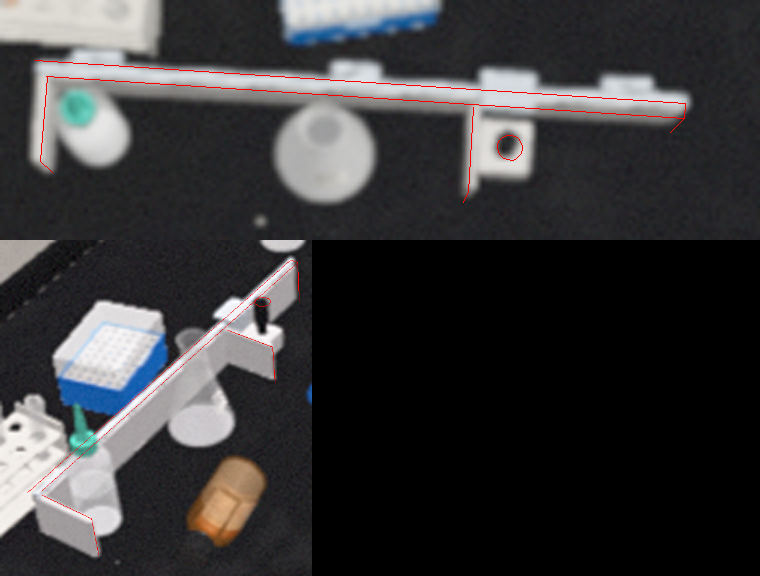

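The overlay fits within about 1 px: rail origin ≈ (0.622, 0.004), yaw ≈ -0.08, stop value ≈ 0.112 and knob ≈ (0.611, -0.141). Now I go above the knob.

play_rows(series=[{"dx":25,"dy":25,"turn":0.1,"fingers":-1},{"dx":25,"dy":25,"turn":0.1},{"dx":25,"dy":25,"turn":0.1},{"dx":25,"dy":25,"turn":0.1},{"dx":25,"dy":25,"turn":0.1},{"dx":25,"dy":25,"turn":0.1},{"dx":25,"dy":25,"turn":0.1},{"dx":25,"dy":25,"turn":0.1},{"dx":25,"dy":25,"turn":0.1},{"dx":25,"dy":25,"turn":0.1},{"dx":25,"dy":25,"turn":0.08},{"dx":25,"dy":25},{"dx":25,"dy":25},{"dx":25,"dy":25},{"dx":25,"dy":25},{"dx":0,"dy":0}], squeeze=30)

```text
invalid input at $.series[0]: expected keys fingers, dx, dy, dz, turn
```

play_rows(series=[{"dx":25,"dy":25,"dz":0,"turn":0.1,"fingers":-1},{"dx":25,"dy":25,"dz":0,"turn":0.1,"fingers":-1},{"dx":25,"dy":25,"dz":0,"turn":0.1,"fingers":-1},{"dx":25,"dy":25,"dz":0,"turn":0.1,"fingers":-1},{"dx":25,"dy":25,"dz":0,"turn":0.1,"fingers":-1},{"dx":25,"dy":25,"dz":0,"turn":0.1,"fingers":-1},{"dx":25,"dy":25,"dz":0,"turn":0.1,"fingers":-1},{"dx":25,"dy":25,"dz":0,"turn":0.1,"fingers":-1},{"dx":25,"dy":25,"dz":0,"turn":0.1,"fingers":-1},{"dx":25,"dy":25,"dz":0,"turn":0.1,"fingers":-1},{"dx":25,"dy":25,"dz":0,"turn":0.08,"fingers":-1},{"dx":25,"dy":25,"dz":0,"turn":0,"fingers":-1},{"dx":25,"dy":25,"dz":0,"turn":0,"fingers":-1},{"dx":25,"dy":25,"dz":0,"turn":0,"fingers":-1},{"dx":25,"dy":25,"dz":0,"turn":0,"fingers":-1},{"dx":0,"dy":0,"dz":0,"turn":0,"fingers":-1}], squeeze=30)

```text
clock: 3.43
position: [0.6158, -0.136, 0.2429]
ee_rot: [0.002, 1.0, -0.018, 0.005]
contact_force: [0.4, 0.3, 0.0]
width: 0.0855
```

play_rows(series=[{"dx":-5,"dy":-5,"dz":0,"turn":-0.04,"fingers":-1},{"dx":0,"dy":0,"dz":-30,"turn":0,"fingers":-1},{"dx":0,"dy":0,"dz":-30,"turn":0,"fingers":-1},{"dx":0,"dy":0,"dz":-30,"turn":0,"fingers":-1},{"dx":0,"dy":0,"dz":-20,"turn":0,"fingers":-1},{"dx":0,"dy":0,"dz":0,"turn":0,"fingers":-1}])

```text
clock: 3.93
position: [0.6137, -0.1388, 0.1315]
ee_rot: [0.003, 0.999, -0.035, 0.009]
contact_force: [-0.7, 0.0, -1.0]
width: 0.0853
```

```bash
python3 - <<'E'
from h import *
print(tips_ahead)
s=get_state();print(s["position"],s["ee_rot"])
p=get_image("scene"); save(p,"k.png",(240,100,360,200),5)
E
```

```text
0.011
[ 0.61368961 -0.13880288  0.13151977] [ 0.00345     0.99932945 -0.03539917  0.00869762]
```

View pics/k.png

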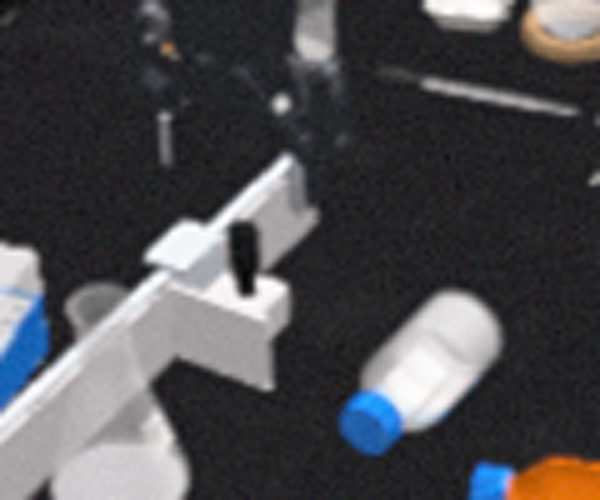

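The fingers straddle the knob from above; the knob top is at (288,145) and the tips are at (273,133) and (302,143). Next I descend, grip, then slide out with the first stage of the move.

play_rows(series=[{"dx":-1,"dy":-2,"dz":-25,"turn":0,"fingers":-1},{"dx":0,"dy":0,"dz":-18,"turn":0,"fingers":-1},{"dx":0,"dy":0,"dz":0,"turn":0,"fingers":1},{"dx":0,"dy":0,"dz":0,"turn":0,"fingers":1},{"dx":0,"dy":0,"dz":0,"turn":0,"fingers":1},{"dx":0,"dy":0,"dz":0,"turn":0,"fingers":1},{"dx":0,"dy":0,"dz":0,"turn":0,"fingers":1},{"dx":0,"dy":0,"dz":0,"turn":0,"fingers":1},{"dx":0,"dy":0,"dz":0,"turn":0,"fingers":1},{"dx":0,"dy":0,"dz":0,"turn":0,"fingers":1}])

```text
clock: 4.82
position: [0.615, -0.1443, 0.1012]
ee_rot: [0.006, 0.999, -0.035, 0.013]
contact_force: [1.1, -1.2, -6.2]
width: 0.0184
```

play_rows(series=[{"dx":0,"dy":0,"dz":0,"turn":0,"fingers":-0.3},{"dx":0,"dy":0,"dz":0,"turn":0,"fingers":-0.3},{"dx":0,"dy":0,"dz":0,"turn":0,"fingers":-0.3},{"dx":-2,"dy":2,"dz":-12,"turn":0,"fingers":-0.3},{"dx":0,"dy":0,"dz":-4,"turn":0,"fingers":-0.3}])

```text
clock: 5.23
position: [0.6169, -0.1432, 0.0897]
ee_rot: [0.008, 0.999, -0.035, 0.018]
contact_force: [-0.9, 0.8, -0.3]
width: 0.0557
```

play_rows(series=[{"dx":0,"dy":0,"dz":-2,"turn":0,"fingers":1},{"dx":0,"dy":0,"dz":0,"turn":0,"fingers":1},{"dx":0,"dy":0,"dz":0,"turn":0,"fingers":1},{"dx":0,"dy":0,"dz":0,"turn":0,"fingers":1},{"dx":0,"dy":0,"dz":0,"turn":0,"fingers":1},{"dx":0,"dy":0,"dz":0,"turn":0,"fingers":1},{"dx":-1,"dy":-15,"dz":0,"turn":0,"fingers":1},{"dx":-1,"dy":-15,"dz":0,"turn":0,"fingers":1},{"dx":-1,"dy":-15,"dz":0,"turn":0,"fingers":1},{"dx":-1,"dy":-15,"dz":0,"turn":0,"fingers":1},{"dx":-1,"dy":-15,"dz":0,"turn":0,"fingers":1}])

```text
clock: 6.15
position: [0.6104, -0.2181, 0.0884]
ee_rot: [0.005, 0.999, -0.033, 0.016]
contact_force: [1.6, 1.8, -0.9]
width: 0.0187
```

Sliding well. I continue to the end.

play_rows(series=[{"dx":-1,"dy":-12,"dz":0,"turn":0,"fingers":1},{"dx":-1,"dy":-12,"dz":0,"turn":0,"fingers":1},{"dx":-1,"dy":-8,"dz":0,"turn":0,"fingers":1},{"dx":0,"dy":-6,"dz":0,"turn":0,"fingers":1},{"dx":0,"dy":-6,"dz":0,"turn":0,"fingers":1}])

```text
clock: 6.57
position: [0.6077, -0.2571, 0.0882]
ee_rot: [-0.009, 0.999, -0.039, 0.017]
contact_force: [2.7, 18.5, 4.6]
width: 0.019
```

play_rows(series=[{"dx":0,"dy":3,"dz":0,"turn":0,"fingers":-1},{"dx":0,"dy":0,"dz":0,"turn":0,"fingers":-1},{"dx":0,"dy":0,"dz":0,"turn":0,"fingers":-1},{"dx":0,"dy":0,"dz":35,"turn":0,"fingers":-1},{"dx":0,"dy":0,"dz":35,"turn":0,"fingers":-1},{"dx":-9,"dy":10,"dz":35,"turn":0.02,"fingers":-1},{"dx":-9,"dy":36,"dz":15,"turn":0.02,"fingers":-1},{"dx":-9,"dy":36,"dz":0,"turn":0.02,"fingers":-1},{"dx":-9,"dy":36,"dz":0,"turn":0.02,"fingers":-1},{"dx":-9,"dy":36,"dz":0,"turn":0.02,"fingers":-1},{"dx":-9,"dy":36,"dz":0,"turn":0.02,"fingers":-1},{"dx":-9,"dy":36,"dz":0,"turn":0.02,"fingers":-1},{"dx":-9,"dy":36,"dz":0,"turn":0.02,"fingers":-1},{"dx":-9,"dy":36,"dz":0,"turn":0,"fingers":-1},{"dx":-9,"dy":36,"dz":0,"turn":0,"fingers":-1},{"dx":-9,"dy":36,"dz":0,"turn":0,"fingers":-1},{"dx":-9,"dy":36,"dz":0,"turn":0,"fingers":-1},{"dx":0,"dy":36,"dz":0,"turn":0,"fingers":-1},{"dx":0,"dy":0,"dz":0,"turn":0,"fingers":-1}])

```text
clock: 8.15
position: [0.4972, 0.1842, 0.2205]
ee_rot: [0.004, 0.999, 0.04, 0.029]
contact_force: [-0.3, 0.6, -0.2]
width: 0.0856
```

```bash
python3 - <<'E'
from fit import *
T=get_image("top");S=get_image("scene")
save(T,"t2.png",(240,110,430,260),4)
import scipy.spatial.transform as t
s=get_state();q=s["ee_rot"];M=t.Rotation.from_quat([*q[1:],q[0]]).as_matrix();print(s["position"],"jaw",M[:,0],"z",M[:,2])
for p in(T,S): print(fit([p],lying(LB),[.515,.08,1.66],"large_bottle",[.51,.137,.03]),fit([p],standing(FL),[.623,.004],"flask",[.63,0,.06]))
E
```

```text
[0.49720745 0.17978455 0.22024766] jaw [0.99533333 0.07804541 0.05674931] z [ 0.05774818 -0.01059995 -0.99827491]
(array([0.51603269, 0.07878871, 1.66015825]), [0.78]) (array([0.62389048, 0.00368945]), [0.96])
(array([0.51520619, 0.08253971, 1.67524339]), [0.92]) (array([0.62293906, 0.00417574]), [0.74])
```

View pics/t2.png

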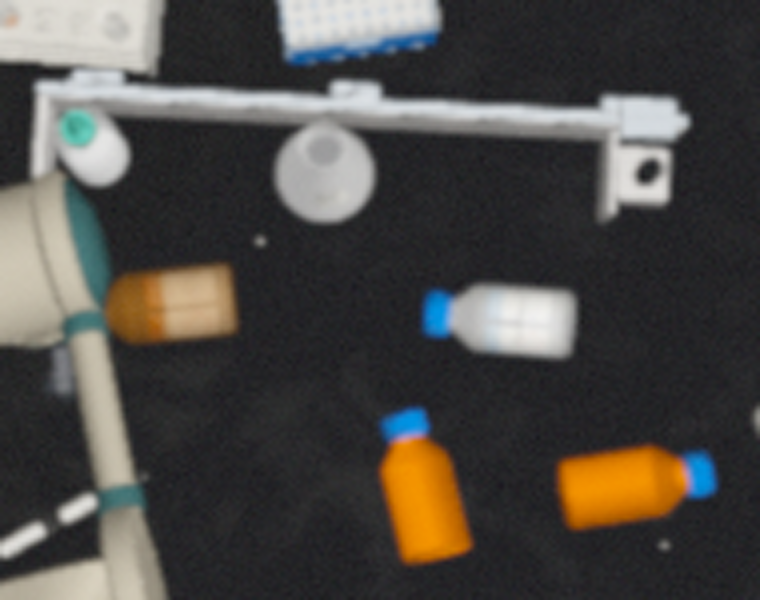

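The stop is fully out at the open end (crop 640,170), the flask is unmoved, and the gripper is over the brown bottle's cap. Next I descend.

play_rows(series=[{"dx":4,"dy":13,"dz":0,"turn":0.015,"fingers":-1},{"dx":2,"dy":12,"dz":0,"turn":0,"fingers":-1},{"dx":0,"dy":0,"dz":-30,"turn":0,"fingers":-1},{"dx":0,"dy":0,"dz":-30,"turn":0,"fingers":-1},{"dx":0,"dy":0,"dz":-30,"turn":0,"fingers":-1},{"dx":0,"dy":0,"dz":-20,"turn":0,"fingers":-1},{"dx":0,"dy":0,"dz":0,"turn":0,"fingers":-1}])

```text
clock: 9.03
position: [0.5109, 0.204, 0.1092]
ee_rot: [0.004, 0.999, 0.039, 0.034]
contact_force: [0.3, -0.5, -0.4]
width: 0.0853
```

play_rows(series=[{"dx":-5,"dy":0,"dz":-25,"turn":0,"fingers":-1},{"dx":-4,"dy":0,"dz":-25,"turn":0,"fingers":-1},{"dx":0,"dy":0,"dz":-18,"turn":0,"fingers":-1},{"dx":0,"dy":0,"dz":-8,"turn":0,"fingers":-1}])

```text
clock: 9.37
position: [0.5076, 0.2066, 0.0349]
ee_rot: [0.003, 0.998, 0.039, 0.039]
contact_force: [-0.0, -0.6, -0.3]
width: 0.0855
```

play_rows(series=[{"dx":-4,"dy":0,"dz":-8,"turn":0,"fingers":-1},{"dx":-1,"dy":0,"dz":-4,"turn":0,"fingers":1},{"dx":0,"dy":0,"dz":0,"turn":0,"fingers":1},{"dx":0,"dy":0,"dz":0,"turn":0,"fingers":1},{"dx":0,"dy":0,"dz":0,"turn":0,"fingers":1},{"dx":0,"dy":0,"dz":0,"turn":0,"fingers":1},{"dx":0,"dy":0,"dz":0,"turn":0,"fingers":1}], squeeze=20)

```text
clock: 9.95
position: [0.5067, 0.2083, 0.026]
ee_rot: [0.002, 0.998, 0.038, 0.043]
contact_force: [-0.3, -0.5, -0.3]
width: 0.0369
```

play_rows(series=[{"dx":0.5,"dy":-6,"dz":16,"turn":0,"fingers":1},{"dx":0.5,"dy":-6,"dz":15,"turn":0,"fingers":1},{"dx":1,"dy":-10,"dz":14,"turn":0,"fingers":1},{"dx":1,"dy":-10,"dz":14,"turn":0,"fingers":1},{"dx":1,"dy":-13,"dz":11,"turn":0,"fingers":1},{"dx":1,"dy":-13,"dz":10,"turn":0,"fingers":1}])

```text
clock: 10.45
position: [0.51, 0.1503, 0.1087]
ee_rot: [0.001, 0.998, 0.04, 0.041]
contact_force: [0.1, -0.4, -0.8]
width: 0.0366
```

```bash
python3 - <<'E'
from h import *
S=get_image("scene");save(S,"s3.png",(200,120,400,280),4); print(get_state()["position"])
E
```

```text
[0.51162963 0.14839122 0.11077496]
```

View pics/s3.png

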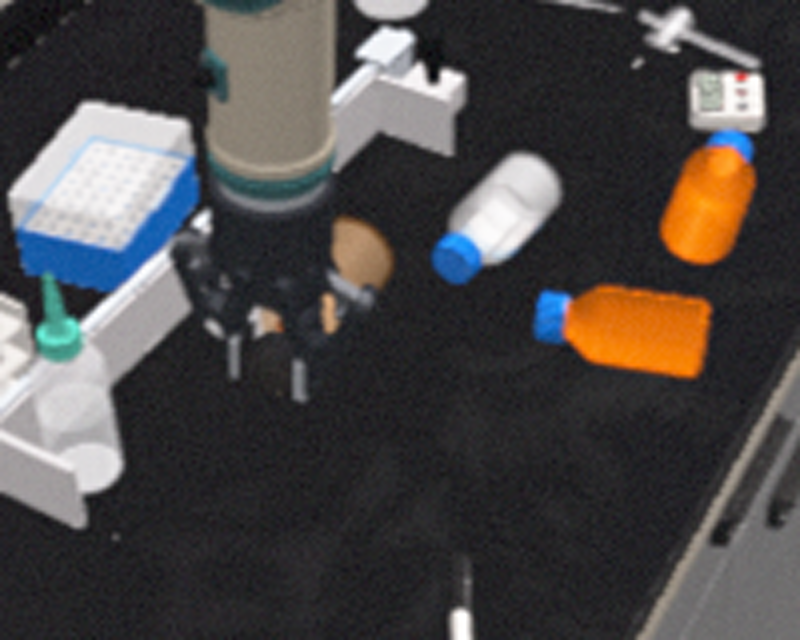

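The bottle came up still horizontal, because the 20 N grip's torsional friction holds it. I set it back down and retry with a nearly open, light grip so it can pivot on its foot edge.

play_rows(series=[{"dx":0,"dy":0,"dz":-25,"turn":0,"fingers":1},{"dx":0,"dy":0,"dz":-25,"turn":0,"fingers":1},{"dx":0,"dy":0,"dz":-20,"turn":0,"fingers":1},{"dx":0,"dy":0,"dz":-9,"turn":0,"fingers":1},{"dx":0,"dy":0,"dz":0,"turn":0,"fingers":1}])

```text
clock: 10.92
position: [0.5157, 0.1479, 0.0343]
ee_rot: [0.001, 0.998, 0.037, 0.05]
contact_force: [-0.0, 0.7, -1.2]
width: 0.0367
```

play_rows(series=[{"dx":0,"dy":0,"dz":-5,"turn":0,"fingers":1},{"dx":0,"dy":0,"dz":-4,"turn":0,"fingers":1},{"dx":0,"dy":0,"dz":-2,"turn":0,"fingers":1},{"dx":0,"dy":0,"dz":0,"turn":0,"fingers":0.12},{"dx":0,"dy":0,"dz":0,"turn":0,"fingers":0.12},{"dx":0,"dy":0,"dz":0,"turn":0,"fingers":0.12}])

```text
clock: 11.42
position: [0.5179, 0.1493, 0.0253]
ee_rot: [0.0, 0.998, 0.037, 0.053]
contact_force: [0.1, -0.3, -0.4]
width: 0.0372
```

play_rows(series=[{"dx":0,"dy":0,"dz":0,"turn":0,"fingers":0.14},{"dx":0,"dy":0,"dz":0,"turn":0,"fingers":0.14},{"dx":0,"dy":-6,"dz":16,"turn":0,"fingers":0.14},{"dx":0,"dy":-6,"dz":15,"turn":0,"fingers":0.14},{"dx":0,"dy":-10,"dz":14,"turn":0,"fingers":0.14}])

```text
clock: 11.83
position: [0.5153, 0.1275, 0.069]
ee_rot: [0.0, 0.998, 0.038, 0.05]
contact_force: [-0.8, 0.1, -2.4]
width: 0.037
```

```bash
python3 - <<'E'
from h import *
s=get_state(); print(s["position"],s["moment"],s["contact_force"])
S=get_image("scene");save(S,"s4.png",(220,130,330,240),4)
E
```

```text
[0.51528028 0.1275446  0.06904918] [0.03563927 0.08015674 0.00294891] [-0.78124756  0.06997503 -2.35521007]
```

View pics/s4.png

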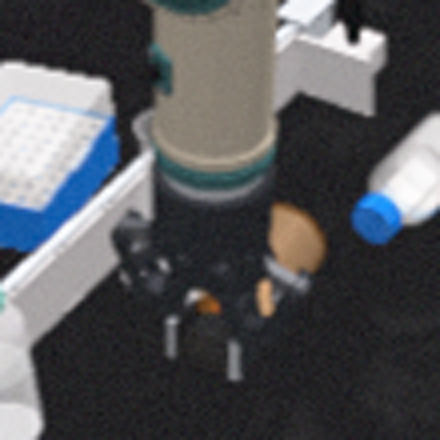

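```bash
cat >> fit.py <<'E'
def tiltfit(p,g,yaw,prof,L,label="large_bottle"):
    # tilt of a held bottle: colour-mask overlap; g = grasp point
    hsv=cv2.cvtColor(p["pixels"],cv2.COLOR_RGB2HSV); out=[]
    for th in range(0,96,10):
        t=np.radians(th); ax=np.array([np.cos(t)*np.cos(yaw),np.cos(t)*np.sin(yaw),np.sin(t)])
        o=np.array(g)-L*ax; uv=proj(p,o)[0]; out.append((th,np.round(uv).astype(int).tolist(),round(float(o[2]),3)))
    return out
E
python3 - <<'E'
from fit import *
S=get_image("scene")
g=[.5153,.1275,.077]
for r in tiltfit(S,g,1.667,LB,.127)[:5]: print(r)
for l in("large_bottle","small_bottle"):
  for m in masks_of(S,l)[:3]:
    ys,xs=np.nonzero(m["region"]); print(l,m["p"],m["xy"],xs.min(),xs.max(),ys.min(),ys.max())
T=get_image("top")
for m in masks_of(T,"large_bottle")[:3]:
    ys,xs=np.nonzero(m["region"]); print(m["p"],m["xy"],xs.min(),xs.max(),ys.min(),ys.max())
for r in tiltfit(T,g,1.667,LB,.127)[:5]: print(r)
E
```

```text
(0, [290, 186], 0.077)
(10, [290, 192], 0.055)
(20, [290, 199], 0.034)
(30, [289, 206], 0.014)
(40, [287, 214], -0.005)
large_bottle 0.55 [284.6, 204.4] 265 300 181 221
small_bottle 0.89 [324.8, 172.9] 308 339 158 190
small_bottle 0.81 [355.7, 202.8] 333 376 192 214
small_bottle 0.79 [374.5, 171.1] 365 387 153 185
0.67 [311.2, 181.8] 298 323 171 191
0.56 [403.9, 151.3] 390 408 134 165
(0, [322, 179], 0.077)
(10, [322, 180], 0.055)
(20, [320, 181], 0.034)
(30, [317, 181], 0.014)
(40, [314, 182], -0.005)
```

Still level: the pad line contact over most of the cap holds it. I'll lower it and regrip on only the last ~7 mm of the cap, which gives far less torsional friction.

play_rows(series=[{"dx":0,"dy":0,"dz":-20,"turn":0,"fingers":0.14},{"dx":0,"dy":0,"dz":-16,"turn":0,"fingers":0.14},{"dx":0,"dy":0,"dz":-6,"turn":0,"fingers":0.14},{"dx":0,"dy":0,"dz":-4,"turn":0,"fingers":0.14},{"dx":0,"dy":0,"dz":0,"turn":0,"fingers":-0.1},{"dx":0,"dy":0,"dz":0,"turn":0,"fingers":-0.1},{"dx":-1,"dy":10,"dz":0,"turn":0,"fingers":-0.1},{"dx":0,"dy":1,"dz":0,"turn":0,"fingers":-0.1}])

```text
clock: 12.8
position: [0.5146, 0.1425, 0.0188]
ee_rot: [-0.001, 0.998, 0.038, 0.05]
contact_force: [-0.2, 0.6, -0.2]
width: 0.047
```

```bash
python3 - <<'E'
from fit import *
s=get_state(); print(s["position"],s["ee_rot"])
for n in("top","scene"):
    p=get_image(n)
    print(fit([p],lying(LB),[.522,.01,1.66],"large_bottle",[.518,.06,.03]))
E
```

```text
[0.51464307 0.14252957 0.01881619] [-7.47023437e-04  9.98057523e-01  3.77156133e-02  4.95797831e-02]
(array([ 0.52476749, -0.00376745,  1.62528153]), [0.73])
(array([0.52204393, 0.00169558, 1.64014297]), [0.43])
```

play_rows(series=[{"dx":0,"dy":-3,"dz":4,"turn":0,"fingers":0.3},{"dx":0,"dy":0,"dz":0,"turn":0,"fingers":0.3},{"dx":0,"dy":0,"dz":0,"turn":0,"fingers":0.3},{"dx":0,"dy":0,"dz":0,"turn":0,"fingers":0.3},{"dx":0,"dy":-6,"dz":18,"turn":0,"fingers":0.3},{"dx":0,"dy":-6,"dz":17,"turn":0,"fingers":0.3},{"dx":0,"dy":-10,"dz":15,"turn":0,"fingers":0.3},{"dx":0,"dy":-11,"dz":15,"turn":0,"fingers":0.3}])

```text
clock: 13.67
position: [0.5106, 0.1046, 0.0868]
ee_rot: [-0.001, 0.998, 0.038, 0.045]
contact_force: [0.4, -0.1, -1.1]
width: 0.0364
```

```bash
python3 - <<'E'
from fit import *
s=get_state(); print(s["position"],s["ee_rot"],s["moment"])
S=get_image("scene"); T=get_image("top")
g=s["position"]+[0,0,.008]
for p in(S,T):
  m=masks_of(p,"large_bottle")
  for k in m[:2]:
    ys,xs=np.nonzero(k["region"]); print(round(k["p"],2),k["xy"],xs.min(),xs.max(),ys.min(),ys.max())
  print([(a,b) for a,b,_ in tiltfit(p,g,1.63,LB,.139)[:6]])
save(S,"s5.png",(220,130,330,240),4)
E
```

```text
[0.51059707 0.10464097 0.08684745] [-5.94741137e-04  9.98272696e-01  3.83000437e-02  4.45463546e-02] [0.1219035  0.03901697 0.04342464]
0.77 [295.1, 186.7] 272 306 173 210
[(0, [299, 175]), (10, [299, 182]), (20, [298, 189]), (30, [297, 197]), (40, [295, 205]), (50, [293, 213])]
0.64 [320.7, 182.5] 308 334 171 190
[(0, [333, 181]), (10, [333, 182]), (20, [331, 183]), (30, [327, 183]), (40, [323, 184]), (50, [318, 185])]
```

View pics/s5.png

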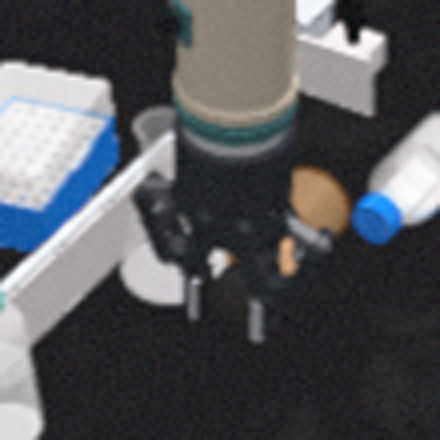

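play_rows(series=[{"dx":0,"dy":0,"dz":-12,"turn":0,"fingers":0.2},{"dx":0,"dy":0,"dz":-10,"turn":0,"fingers":0.15},{"dx":0,"dy":0,"dz":0,"turn":0,"fingers":0.14},{"dx":0,"dy":0,"dz":0,"turn":0,"fingers":0.14},{"dx":0,"dy":0,"dz":0,"turn":0,"fingers":0.14}])

```text
clock: 14.28
position: [0.508, 0.1069, 0.0593]
ee_rot: [-0.001, 0.998, 0.038, 0.042]
contact_force: [-0.6, 0.3, -0.3]
width: 0.037
```

```bash
cat > look.py <<'E'
from fit import *
import sys
s=get_state(); print(s["position"],s["ee_rot"].round(3),s["moment"].round(3),s["contact_force"].round(1),s["width"])
lab=sys.argv[1]; L=float(sys.argv[2]); yaw=float(sys.argv[3]); prof=LB if lab[0]=="l" else SB
g=s["position"]+[0,0,.008]
for n in("scene","top"):
  p=get_image(n); c=masks_of(p,lab)
  def P(th):
    t=np.radians(th); ax=np.array([np.cos(t)*np.cos(yaw),np.cos(t)*np.sin(yaw),np.sin(t)]); return rev(prof,g-L*ax,ax),(g-L*ax)
  near=proj(p,P(30)[0]).mean(0); c=[k for k in c if np.hypot(*(np.array(k["xy"])-near))<40]
  if not c: print(n,"none");continue
  m=c[0]["region"]
  # share of the visible mask that the model covers, and foot-side fit
  r=[]
  for th in range(-10,100,5):
    a=sil(p,P(th)[0]); r.append((th,round(float((a*m).sum()/m.sum()),2),round(float(P(th)[1][2]),3)))
  r.sort(key=lambda x:-x[1]); ys,xs=np.nonzero(m); print(n,round(c[0]["p"],2),xs.min(),xs.max(),ys.min(),ys.max(),r[:4])
E
python3 look.py large_bottle .139 1.63
```

```text
[0.50796256 0.10686556 0.05926662] [-0.001  0.998  0.038  0.042] [-0.034 -0.019  0.059] [-0.6  0.3 -0.3] 0.036987059512754904
scene 0.65 273 306 185 219 [(15, 0.99, 0.031), (10, 0.96, 0.043), (5, 0.9, 0.055), (20, 0.89, 0.02)]
top 0.82 307 333 173 193 [(-10, 0.98, 0.091), (-5, 0.97, 0.079), (0, 0.95, 0.067), (5, 0.95, 0.055)]
```

With the light tip grip it pivots: tilt ≈ 15° with the foot edge on the bench. I continue the arc slowly with the light grip.

play_rows(series=[{"dx":1,"dy":-5,"dz":8,"turn":0,"fingers":0.14},{"dx":1,"dy":-5,"dz":8,"turn":0,"fingers":0.14},{"dx":1,"dy":-6,"dz":7,"turn":0,"fingers":0.14},{"dx":1,"dy":-6,"dz":7,"turn":0,"fingers":0.14},{"dx":0,"dy":0,"dz":0,"turn":0,"fingers":0.14},{"dx":0,"dy":0,"dz":0,"turn":0,"fingers":0.14}])

```text
clock: 14.98
position: [0.514, 0.0819, 0.0956]
ee_rot: [-0.001, 0.998, 0.037, 0.044]
contact_force: [0.4, -0.4, -1.8]
width: 0.0371
```

```bash
python3 look.py large_bottle .139 1.63
```

```text
[0.51404817 0.08188262 0.09559734] [-0.001  0.998  0.037  0.044] [0.075 0.139 0.003] [ 0.4 -0.4 -1.8] 0.03712794548859162
scene 0.6 275 305 185 204 [(35, 1.0, 0.024), (30, 0.95, 0.034), (40, 0.95, 0.014), (45, 0.83, 0.005)]
top 0.78 317 336 172 190 [(-5, 1.0, 0.116), (0, 1.0, 0.104), (5, 1.0, 0.091), (10, 1.0, 0.079)]
```

play_rows(series=[{"dx":0,"dy":-7,"dz":5,"turn":0,"fingers":0.14},{"dx":0,"dy":-7,"dz":5,"turn":0,"fingers":0.14},{"dx":0,"dy":-7,"dz":4,"turn":0,"fingers":0.14},{"dx":0,"dy":-7,"dz":4,"turn":0,"fingers":0.14},{"dx":0,"dy":0,"dz":0,"turn":0,"fingers":0.14},{"dx":0,"dy":0,"dz":0,"turn":0,"fingers":0.14}])

```text
clock: 15.68
position: [0.5122, 0.0517, 0.1133]
ee_rot: [-0.001, 0.998, 0.038, 0.042]
contact_force: [0.0, 0.1, -1.0]
width: 0.0366
```

```bash
python3 look.py large_bottle .139 1.63
```

```text
[0.51219552 0.05170284 0.11326629] [-0.001  0.998  0.038  0.042] [0.083 0.072 0.004] [ 0.   0.1 -1. ] 0.03663291612781979
scene 0.56 281 309 178 197 [(40, 0.99, 0.032), (45, 0.94, 0.023), (35, 0.89, 0.042), (50, 0.84, 0.015)]
top 0.78 329 344 172 190 [(-5, 1.0, 0.133), (0, 1.0, 0.121), (5, 1.0, 0.109), (10, 1.0, 0.097)]
```

play_rows(series=[{"dx":0,"dy":0,"dz":0,"turn":0,"fingers":0.13},{"dx":0,"dy":0,"dz":0,"turn":0,"fingers":0.13},{"dx":0,"dy":-6,"dz":5,"turn":0,"fingers":0.13},{"dx":0,"dy":-7,"dz":4,"turn":0,"fingers":0.13},{"dx":0,"dy":-7,"dz":3,"turn":0,"fingers":0.13},{"dx":0,"dy":0,"dz":0,"turn":0,"fingers":0.13},{"dx":0,"dy":0,"dz":0,"turn":0,"fingers":0.13}])

```text
clock: 16.47
position: [0.5118, 0.0311, 0.1259]
ee_rot: [-0.001, 0.998, 0.04, 0.041]
contact_force: [0.0, 0.1, -1.7]
width: 0.0369
```

```bash
python3 look.py large_bottle .139 1.63
```

```text
[0.51183239 0.03109719 0.12594882] [-0.001  0.998  0.04   0.041] [0.078 0.092 0.021] [ 0.   0.1 -1.7] 0.036927591976271566
scene 0.9 284 306 171 205 [(65, 0.96, 0.008), (70, 0.95, 0.003), (60, 0.89, 0.014), (75, 0.89, -0.0)]
top none
```

play_rows(series=[{"dx":0,"dy":-7,"dz":3,"turn":0,"fingers":0.135},{"dx":0,"dy":-8,"dz":2,"turn":0,"fingers":0.135},{"dx":0,"dy":-8,"dz":1,"turn":0,"fingers":0.135},{"dx":0,"dy":-8,"dz":0,"turn":0,"fingers":0.135},{"dx":0,"dy":-8,"dz":0,"turn":0,"fingers":0.135},{"dx":0,"dy":-8,"dz":-1,"turn":0,"fingers":0.135},{"dx":0,"dy":0,"dz":0,"turn":0,"fingers":0.135}])

```text
clock: 17.25
position: [0.5117, -0.0198, 0.131]
ee_rot: [-0.001, 0.998, 0.041, 0.041]
contact_force: [0.0, 0.1, -0.6]
width: 0.037
```

```bash
python3 look.py large_bottle .137 1.63; python3 - <<'E'
from h import *
S=get_image("scene");save(S,"s6.png",(220,110,340,230),4)
E
```

```text
[ 0.51171254 -0.01979628  0.1310095 ] [-0.001  0.998  0.041  0.041] [0.083 0.017 0.004] [ 0.   0.1 -0.6] 0.0370259018051726
scene 0.96 290 310 159 202 [(85, 0.93, 0.003), (80, 0.91, 0.004), (90, 0.9, 0.002), (75, 0.86, 0.007)]
top none
```

View pics/s6.png

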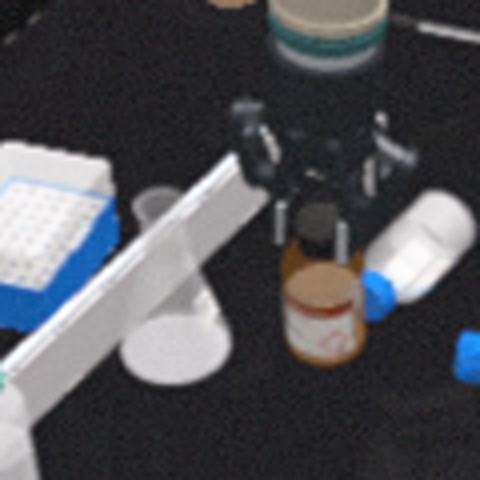

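The bottle is upright and gripped at the tip of its cap (pixel ~(300,180)). I regrip deeper and firmly.

play_rows(series=[{"dx":0,"dy":-5,"dz":0,"turn":0,"fingers":0.135},{"dx":0,"dy":0,"dz":-3,"turn":0,"fingers":0.135},{"dx":0,"dy":0,"dz":0,"turn":0,"fingers":-0.2},{"dx":0,"dy":0,"dz":0,"turn":0,"fingers":-0.2},{"dx":0,"dy":0,"dz":-8,"turn":0,"fingers":-0.2},{"dx":0,"dy":0,"dz":-6,"turn":0,"fingers":-0.2},{"dx":0,"dy":0,"dz":0,"turn":0,"fingers":-0.2}])

```text
clock: 18.08
position: [0.5121, -0.0223, 0.1132]
ee_rot: [-0.001, 0.998, 0.043, 0.042]
contact_force: [0.5, 0.7, -0.2]
width: 0.0511
```

```bash
python3 - <<'E'
from fit import *
print(get_state()["position"])
T=get_image("top");S=get_image("scene")
for V in([S],[T]): print(fit(V,standing(LB),[.512,-.03],"large_bottle",[.512,-.03,.06]))
E
```

```text
[ 0.5121246  -0.02229748  0.11318388]
(array([ 0.52682361, -0.04864899]), [0.83])
(array([ 0.512, -0.03 ]), [])
```

```bash
python3 - <<'E'
from fit import *
S=get_image("scene")
m=[k for k in masks_of(S,"large_bottle") if k["p"]>.5][0]["region"]; ys,xs=np.nonzero(m)
low=ys>ys.max()-14; print("mask",xs[low].min(),xs[low].max()+1,ys.min(),ys.max()+1)
for q in([.512,-.02],[.512,-.028],[.512,-.036],[.518,-.03],[.526,-.048]):
    a=proj(S,rev([(0,.03),(.03,.03)],[*q,0],[0,0,1])); print(q,a.min(0)[0].round(1),a.max(0).round(1))
E
```

```text
mask 290 310 158 203
[0.512, -0.02] 288.9 [309.7 210.2]
[0.512, -0.028] 290.2 [311.  208.5]
[0.512, -0.036] 291.6 [312.2 206.8]
[0.518, -0.03] 288.8 [309.5 207.5]
[0.526, -0.048] 289.4 [309.9 202.9]
```

play_rows(series=[{"dx":0,"dy":0,"dz":10,"turn":0,"fingers":-1},{"dx":0,"dy":0,"dz":30,"turn":0,"fingers":-1},{"dx":0,"dy":20,"dz":30,"turn":0,"fingers":-1},{"dx":0,"dy":30,"dz":10,"turn":0,"fingers":-1},{"dx":0,"dy":30,"dz":0,"turn":0,"fingers":-1}])

```text
clock: 18.8
position: [0.5128, 0.055, 0.1976]
ee_rot: [-0.0, 0.998, 0.039, 0.042]
contact_force: [0.0, -0.2, 0.0]
width: 0.0851
```

```bash
python3 - <<'E'
from fit import *
print(get_state()["position"])
T=get_image("top");S=get_image("scene")
for V in([S],[T],[S,T]):
    print(fit(V,standing(LB),[.52,-.04],"large_bottle",[.52,-.04,.06]), fit(V,lying(SB),[.49,-.196,1.49],"small_bottle",[.498,-.14,.03]))
save(S,"s7.png",(220,110,340,230),4)
E
```

```text
[0.51279988 0.05501242 0.19755687]
(array([ 0.52593035, -0.04824512]), [0.78]) (array([ 0.50202661, -0.20281588,  1.50561472]), [0.83])
(array([ 0.52764765, -0.04982332]), [0.95]) (array([ 0.50055136, -0.19834653,  1.47065077]), [0.84])
(array([ 0.52753549, -0.04980302]), [0.78, 0.95]) (array([ 0.50228722, -0.19970159,  1.52470507]), [0.83, 0.84])
```

View pics/s7.png

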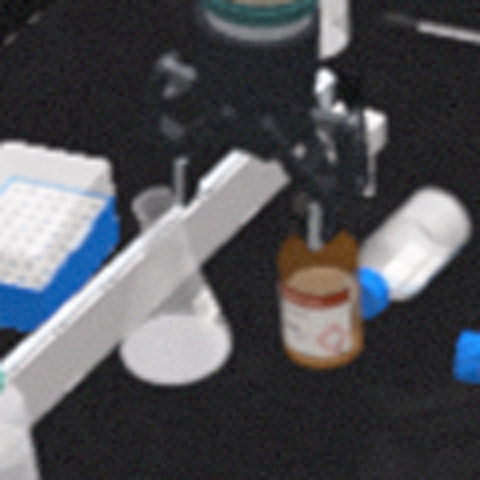

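The bottle stands upright and free at (0.5275, -0.050), and both views agree. Now I take it by the cap.

play_rows(series=[{"dx":4,"dy":-34,"dz":0,"turn":0,"fingers":-1},{"dx":4,"dy":-34,"dz":0,"turn":0,"fingers":-1},{"dx":4,"dy":-34,"dz":0,"turn":0,"fingers":-1},{"dx":0,"dy":0,"dz":-20,"turn":0,"fingers":-1},{"dx":0,"dy":0,"dz":0,"turn":0,"fingers":-1}])

```text
clock: 19.72
position: [0.5235, -0.0538, 0.1734]
ee_rot: [-0.0, 0.998, 0.039, 0.04]
contact_force: [-1.2, 0.0, -0.4]
width: 0.0854
```

play_rows(series=[{"dx":2,"dy":3,"dz":-25,"turn":0,"fingers":-1},{"dx":1,"dy":1,"dz":-22,"turn":0,"fingers":-1},{"dx":0,"dy":0,"dz":-10,"turn":0,"fingers":-1},{"dx":0,"dy":0,"dz":0,"turn":0,"fingers":1},{"dx":0,"dy":0,"dz":0,"turn":0,"fingers":1},{"dx":0,"dy":0,"dz":0,"turn":0,"fingers":1},{"dx":0,"dy":0,"dz":0,"turn":0,"fingers":1},{"dx":0,"dy":0,"dz":0,"turn":0,"fingers":1}], squeeze=30)

```text
clock: 20.38
position: [0.5289, -0.0518, 0.1188]
ee_rot: [0.0, 0.998, 0.037, 0.042]
contact_force: [-0.4, 0.0, -1.1]
width: 0.0375
```

play_rows(series=[{"dx":0,"dy":0,"dz":8,"turn":0,"fingers":1},{"dx":0,"dy":5,"dz":5,"turn":0,"fingers":1},{"dx":0,"dy":15,"dz":0,"turn":0,"fingers":1},{"dx":0,"dy":20,"dz":0,"turn":0,"fingers":1},{"dx":0,"dy":25,"dz":0,"turn":0,"fingers":1},{"dx":0,"dy":25,"dz":0,"turn":0,"fingers":1},{"dx":0,"dy":25,"dz":0,"turn":0,"fingers":1},{"dx":0,"dy":20,"dz":0,"turn":0,"fingers":1},{"dx":0,"dy":12,"dz":0,"turn":0,"fingers":1},{"dx":0,"dy":5,"dz":0,"turn":0,"fingers":1},{"dx":0,"dy":0,"dz":0,"turn":0,"fingers":1}])

```text
clock: 21.3
position: [0.5322, 0.1089, 0.1439]
ee_rot: [0.0, 0.998, 0.036, 0.05]
contact_force: [-0.4, 0.1, -2.0]
width: 0.0376
```

```bash
python3 - <<'E'
from fit import *
print(get_state()["position"])
T=get_image("top");S=get_image("scene")
m=[k for k in masks_of(S,"large_bottle") if k["p"]>.4]
for k in m[:2]:
    ys,xs=np.nonzero(k["region"]); print(k["p"],xs.min(),xs.max()+1,ys.min(),ys.max()+1)
for z in(0,.01,.02):
    a=proj(S,rev(LB,[.529,.106,z],[0,0,1])); print(z,a.min(0).round(1),a.max(0).round(1))
E
```

```text
[0.53222278 0.1088749  0.1439268 ]
0.92 257 281 183 231
0 [258.9 187.7] [283.4 236.5]
0.01 [258.6 184.8] [283.2 234. ]
0.02 [258.3 181.9] [283.  231.4]
```

The bottle is held upright with its foot about 22 mm up, as expected. I move it into the row.

play_rows(series=[{"dx":10,"dy":0,"dz":0,"turn":0,"fingers":1},{"dx":18,"dy":0,"dz":0,"turn":0,"fingers":1},{"dx":20,"dy":0,"dz":0,"turn":0,"fingers":1},{"dx":20,"dy":0,"dz":0,"turn":0,"fingers":1},{"dx":15,"dy":0,"dz":0,"turn":0,"fingers":1},{"dx":8,"dy":0,"dz":0,"turn":0,"fingers":1},{"dx":2,"dy":0,"dz":0,"turn":0,"fingers":1},{"dx":0,"dy":0,"dz":0,"turn":0,"fingers":1}])

```text
clock: 22.12
position: [0.6329, 0.0984, 0.1427]
ee_rot: [0.002, 0.998, 0.03, 0.05]
contact_force: [-0.0, -0.4, -1.1]
width: 0.0375
```

play_rows(series=[{"dx":0,"dy":6,"dz":0,"turn":0,"fingers":1},{"dx":-4,"dy":4,"dz":-4,"turn":0,"fingers":1},{"dx":-4,"dy":0,"dz":-6,"turn":0,"fingers":1},{"dx":0,"dy":0,"dz":0,"turn":0,"fingers":1}])

```text
clock: 22.45
position: [0.6212, 0.1086, 0.1313]
ee_rot: [0.002, 0.998, 0.029, 0.048]
contact_force: [-1.5, 0.3, -1.4]
width: 0.0374
```

```bash
python3 - <<'E'
from fit import *
s=get_state();print(s["position"],s["ee_rot"].round(3)); g=s["position"]+[0,0,.008]
T=get_image("top");S=get_image("scene")
m=[k for k in masks_of(S,"large_bottle") if k["p"]>.4][0]["region"]
ys,xs=np.nonzero(m); print(xs.min(),xs.max()+1,ys.min(),ys.max()+1)
def mod(q):
    ax=np.array([q[1],q[2],1.]);ax/=np.linalg.norm(ax); return rev(LB,g-ax*q[0],ax)
f=lambda q:-iou(sil(S,mod(q)),m.astype(np.float32))
r=minimize(f,[.12,0,0],method="Nelder-Mead",options=dict(initial_simplex=[[.12,0,0],[.11,0,0],[.12,-.08,0],[.12,0,.08]],xatol=1e-3,fatol=1e-4))
ax=np.array([r.x[1],r.x[2],1]);ax/=np.linalg.norm(ax);print(r.x,r.fun,"foot",g-ax*r.x[0])
for l in("flask","drop_bottle"):
    print(fit([T],standing(FL if l=="flask" else DB),[.623,.004] if l=="flask" else [.642,.196],l,[.63,0,.06] if l=="flask" else [.65,.18,.07]))
E
```

```text
[0.6212232  0.10855795 0.13128835] [0.002 0.998 0.029 0.048]
290 316 126 159
[0.12 0.   0.  ] -0.0 foot [0.6212232  0.10855795 0.01928835]
(array([0.62387943, 0.00504589]), [0.96])
(array([0.642, 0.196]), [])
```

```bash
cat > held.py <<'E'
from fit import *
import sys
prof=LB if sys.argv[1][0]=="l" else SB; L=float(sys.argv[2])
s=get_state();g=s["position"]+[0,0,.008]; print(s["position"])
S=get_image("scene"); pr=proj(S,g-[0,0,.06])[0]
c=[k for k in masks_of(S,sys.argv[1]) if np.hypot(*(np.array(k["xy"])-pr))<25]
for k in c[:1]:
    m=k["region"]; ys,xs=np.nonzero(m); print(k["p"],xs.min(),xs.max()+1,ys.min(),ys.max()+1)
    def mod(q):
        ax=np.array([q[0],q[1],1.]);ax/=np.linalg.norm(ax); return rev(prof,g-ax*L,ax)
    f=lambda q:-iou(sil(S,mod(q)),m.astype(np.float32))
    r=minimize(f,[0,0],method="Nelder-Mead",options=dict(initial_simplex=[[0,0],[-.1,0],[0,.1]],xatol=1e-3,fatol=1e-4))
    ax=np.array([*r.x,1]);ax/=np.linalg.norm(ax);print(r.x,r.fun,"foot",g-ax*L)
E
python3 held.py large_bottle .1268
```

```text
[0.62423634 0.10827777 0.13318397]
0.58 228 253 175 223
[-0.03195801  0.00883789] -0.8828094005584717 foot [0.62828639 0.10715774 0.01445362]
```

play_rows(series=[{"dx":1,"dy":0,"dz":-6,"turn":0,"fingers":1},{"dx":1,"dy":0,"dz":-5,"turn":0,"fingers":1},{"dx":0,"dy":0,"dz":-3,"turn":0,"fingers":1},{"dx":0,"dy":0,"dz":0,"turn":0,"fingers":1}])

```text
clock: 23.13
position: [0.6277, 0.1079, 0.1187]
ee_rot: [0.002, 0.998, 0.029, 0.052]
contact_force: [0.7, 0.4, 0.5]
width: 0.0374
```

play_rows(series=[{"dx":0,"dy":0,"dz":0,"turn":0,"fingers":0.05},{"dx":0,"dy":0,"dz":0,"turn":0,"fingers":-0.1},{"dx":0,"dy":0,"dz":0,"turn":0,"fingers":-0.3},{"dx":0,"dy":0,"dz":0,"turn":0,"fingers":-0.5},{"dx":0,"dy":0,"dz":15,"turn":0,"fingers":-0.5},{"dx":0,"dy":0,"dz":30,"turn":0,"fingers":-0.5},{"dx":0,"dy":0,"dz":35,"turn":0,"fingers":-1},{"dx":-8,"dy":0,"dz":25,"turn":0,"fingers":-1},{"dx":-20,"dy":-25,"dz":0,"turn":-0.02,"fingers":-1},{"dx":-20,"dy":-25,"dz":0,"turn":-0.02,"fingers":-1},{"dx":-20,"dy":-25,"dz":0,"turn":-0.02,"fingers":-1},{"dx":-20,"dy":-25,"dz":0,"turn":-0.02,"fingers":-1},{"dx":-15,"dy":-25,"dz":0,"turn":-0.02,"fingers":-1},{"dx":-10,"dy":-25,"dz":0,"turn":-0.02,"fingers":-1},{"dx":0,"dy":-20,"dz":0,"turn":0,"fingers":-1},{"dx":0,"dy":0,"dz":0,"turn":0,"fingers":-1}])

```text
clock: 24.47
position: [0.5095, -0.066, 0.2311]
ee_rot: [0.006, 0.998, -0.031, 0.055]
contact_force: [1.0, -0.3, 0.6]
width: 0.0854
```

```bash
python3 - <<'E'
from fit import *
s=get_state();print(s["position"],s["ee_rot"].round(3))
T=get_image("top");S=get_image("scene")
for V in([S],[T]):
    print("L",fit(V,standing(LB),[.63,.108],"large_bottle",[.63,.108,.06]));print("s",fit(V,lying(SB),[.5,-.2,1.5],"small_bottle",[.505,-.14,.03]))
    print("F",fit(V,standing(FL),[.623,.004],"flask",[.63,0,.06]));print("D",fit(V,standing(DB),[.642,.196],"drop_bottle",[.65,.18,.07]))
E
```

```text
[ 0.50952965 -0.06603263  0.23107273] [ 0.006  0.998 -0.031  0.055]
L (array([0.62987279, 0.10998277]), [0.87])
s (array([ 0.50340877, -0.19927851,  1.53046822]), [0.88])
F (array([0.62416943, 0.00217139]), [0.81])
D (array([0.63922229, 0.1989303 ]), [0.73])
L (array([0.6299182 , 0.11017203]), [0.92])
s (array([ 0.5, -0.2,  1.5]), [])
F (array([0.62604424, 0.00704962]), [0.87])
D (array([0.63980899, 0.19721433]), [0.89])
```

The large bottle stands at (0.630, 0.110), in line. Next is the small bottle: foot (0.503, -0.199), yaw 1.525.

play_rows(series=[{"dx":-1,"dy":-5,"dz":-30,"turn":0,"fingers":-1},{"dx":-1,"dy":-4,"dz":-35,"turn":0,"fingers":-1},{"dx":-1,"dy":0,"dz":-35,"turn":0,"fingers":-1},{"dx":-1,"dy":0,"dz":-30,"turn":0,"fingers":-1},{"dx":-1,"dy":0,"dz":-20,"turn":0,"fingers":-1},{"dx":0,"dy":0,"dz":-5,"turn":0,"fingers":-1},{"dx":0,"dy":0,"dz":0,"turn":0,"fingers":-1}])

```text
clock: 25.55
position: [0.5084, -0.0694, 0.0731]
ee_rot: [0.006, 0.998, -0.027, 0.06]
contact_force: [-1.2, -0.2, 0.6]
width: 0.0851
```

play_rows(series=[{"dx":-2,"dy":-4,"dz":-22,"turn":0,"fingers":-0.3},{"dx":-2,"dy":-2,"dz":-18,"turn":0,"fingers":-0.3},{"dx":-1,"dy":0,"dz":-8,"turn":0,"fingers":-0.3},{"dx":0,"dy":0,"dz":-3,"turn":0,"fingers":-0.3},{"dx":0,"dy":0,"dz":0,"turn":0,"fingers":-0.1}])

```text
clock: 25.97
position: [0.51, -0.0762, 0.0263]
ee_rot: [0.007, 0.997, -0.026, 0.066]
contact_force: [0.2, 0.4, 0.4]
width: 0.0471
```

```bash
python3 - <<'E'
from fit import *
s=get_state();print(s["position"],s["ee_rot"].round(3))
T=get_image("top");S=get_image("scene")
for V in([S],[T]): print("s",fit(V,lying(SB),[.5,-.2,1.5],"small_bottle",[.505,-.14,.03]))
E
```

```text
[ 0.50996225 -0.07624929  0.02629979] [ 0.007  0.997 -0.026  0.066]
s (array([ 0.50155949, -0.19675018,  1.51302059]), [0.34])
s (array([ 0.50354442, -0.20278616,  1.55449144]), [0.19])
```

play_rows(series=[{"dx":-1,"dy":0,"dz":-5,"turn":0,"fingers":0.19},{"dx":0,"dy":0,"dz":0,"turn":0,"fingers":0.19},{"dx":0,"dy":0,"dz":0,"turn":0,"fingers":0.19},{"dx":0,"dy":-3,"dz":9,"turn":0,"fingers":0.19},{"dx":0,"dy":-3,"dz":8,"turn":0,"fingers":0.19},{"dx":0,"dy":-4,"dz":7,"turn":0,"fingers":0.19},{"dx":0,"dy":0,"dz":0,"turn":0,"fingers":0.19},{"dx":0,"dy":0,"dz":0,"turn":0,"fingers":0.19}])

```text
clock: 26.83
position: [0.5096, -0.0874, 0.0502]
ee_rot: [0.008, 0.997, -0.026, 0.068]
contact_force: [-0.1, -0.2, -0.9]
width: 0.0344
```

```bash
python3 look.py small_bottle .123 1.53
```

```text
[ 0.50958742 -0.08741561  0.05022929] [ 0.008  0.997 -0.026  0.068] [ 0.092  0.202 -0.074] [-0.1 -0.2 -0.9] 0.034418464120026804
scene 0.51 308 334 156 179 [(15, 1.0, 0.026), (5, 0.99, 0.048), (10, 0.99, 0.037), (0, 0.98, 0.058)]
top 0.53 373 387 178 194 [(0, 1.0, 0.058), (5, 1.0, 0.048), (10, 1.0, 0.037), (15, 1.0, 0.026)]
```

play_rows(series=[{"dx":0,"dy":0,"dz":0,"turn":0,"fingers":0.18},{"dx":0,"dy":0,"dz":0,"turn":0,"fingers":0.18},{"dx":0,"dy":-4,"dz":7,"turn":0,"fingers":0.18},{"dx":0,"dy":-5,"dz":7,"turn":0,"fingers":0.18},{"dx":0,"dy":-6,"dz":7,"turn":0,"fingers":0.18},{"dx":0,"dy":0,"dz":0,"turn":0,"fingers":0.18},{"dx":0,"dy":0,"dz":0,"turn":0,"fingers":0.18}])

```text
clock: 27.62
position: [0.509, -0.1029, 0.072]
ee_rot: [0.007, 0.997, -0.025, 0.067]
contact_force: [0.0, 0.2, -0.7]
width: 0.035
```

```bash
python3 look.py small_bottle .123 1.53
```

```text
[ 0.5089906  -0.10290959  0.07204001] [ 0.007  0.997 -0.025  0.067] [ 0.101  0.177 -0.041] [ 0.   0.2 -0.7] 0.03497840431588562
scene 0.61 309 337 156 171 [(30, 1.0, 0.019), (25, 0.95, 0.028), (35, 0.91, 0.009), (40, 0.8, 0.001)]
top none
```

It is pivoting as wanted (≈28°, foot edge on the bench). I continue.

play_rows(series=[{"dx":0,"dy":-6,"dz":7,"turn":0,"fingers":0.18},{"dx":0,"dy":-6,"dz":6,"turn":0,"fingers":0.18},{"dx":0,"dy":-7,"dz":5,"turn":0,"fingers":0.18},{"dx":0,"dy":0,"dz":0,"turn":0,"fingers":0.175},{"dx":0,"dy":-6,"dz":4,"turn":0,"fingers":0.175},{"dx":0,"dy":-6,"dz":4,"turn":0,"fingers":0.175},{"dx":0,"dy":0,"dz":0,"turn":0,"fingers":0.175},{"dx":0,"dy":0,"dz":0,"turn":0,"fingers":0.175}])

```text
clock: 28.48
position: [0.5085, -0.1371, 0.1]
ee_rot: [0.007, 0.997, -0.024, 0.066]
contact_force: [-0.2, 0.9, -1.0]
width: 0.0349
```

```bash
python3 look.py small_bottle .123 1.53
```

```text
[ 0.50849829 -0.13706804  0.09998362] [ 0.007  0.997 -0.024  0.066] [ 0.092  0.222 -0.108] [-0.2  0.9 -1. ] 0.034860806674054765
scene 0.53 313 339 147 170 [(50, 0.94, 0.014), (45, 0.9, 0.021), (55, 0.85, 0.007), (40, 0.76, 0.029)]
top none
```

play_rows(series=[{"dx":0,"dy":-7,"dz":5,"turn":0,"fingers":0.175},{"dx":0,"dy":-7,"dz":4,"turn":0,"fingers":0.175},{"dx":0,"dy":-7,"dz":3,"turn":0,"fingers":0.175},{"dx":0,"dy":-7,"dz":2,"turn":0,"fingers":0.175},{"dx":0,"dy":-7,"dz":2,"turn":0,"fingers":0.175},{"dx":0,"dy":-7,"dz":1,"turn":0,"fingers":0.175},{"dx":0,"dy":0,"dz":0,"turn":0,"fingers":0.175}])

```text
clock: 29.27
position: [0.5088, -0.183, 0.1182]
ee_rot: [0.008, 0.998, -0.023, 0.066]
contact_force: [0.6, -0.2, -1.4]
width: 0.0348
```

```bash
python3 look.py small_bottle .123 1.53
```

```text
[ 0.5088205  -0.18304223  0.11822154] [ 0.008  0.998 -0.023  0.066] [ 0.019  0.052 -0.04 ] [ 0.6 -0.2 -1.4] 0.03480057034004879
scene 0.87 317 335 137 172 [(85, 0.98, 0.004), (80, 0.97, 0.005), (90, 0.93, 0.003), (75, 0.91, 0.007)]
top none
```

play_rows(series=[{"dx":0,"dy":-6,"dz":-1,"turn":0,"fingers":0.175},{"dx":0,"dy":-6,"dz":-1,"turn":0,"fingers":0.175},{"dx":0,"dy":-3,"dz":-1,"turn":0,"fingers":0.175},{"dx":0,"dy":0,"dz":-2,"turn":0,"fingers":0.175},{"dx":0,"dy":0,"dz":0,"turn":0,"fingers":0.1},{"dx":0,"dy":0,"dz":0,"turn":0,"fingers":-0.2},{"dx":0,"dy":0,"dz":0,"turn":0,"fingers":-0.6},{"dx":0,"dy":0,"dz":20,"turn":0,"fingers":-1},{"dx":0,"dy":0,"dz":35,"turn":0,"fingers":-1},{"dx":0,"dy":20,"dz":10,"turn":0,"fingers":-1},{"dx":0,"dy":20,"dz":0,"turn":0,"fingers":-1}])

```text
clock: 30.38
position: [0.5064, -0.1569, 0.1766]
ee_rot: [0.006, 0.998, -0.024, 0.062]
contact_force: [0.1, 0.3, -0.7]
width: 0.0852
```

```bash
python3 - <<'E'
from fit import *
s=get_state();print(s["position"],s["ee_rot"].round(3))
T=get_image("top");S=get_image("scene")
for V in([S],[T],[S,T]): print("s",fit(V,standing(SB),[.51,-.21],"small_bottle",[.51,-.21,.06]))
E
```

```text
[ 0.50638766 -0.15689198  0.17664792] [ 0.006  0.998 -0.024  0.062]
s (array([ 0.51818027, -0.21383581]), [0.91])
s (array([ 0.51, -0.21]), [])
s (array([ 0.51818027, -0.21383581]), [0.91])
```

play_rows(series=[{"dx":5,"dy":-28,"dz":0,"turn":0,"fingers":-1},{"dx":5,"dy":-28,"dz":0,"turn":0,"fingers":-1},{"dx":0,"dy":0,"dz":0,"turn":0,"fingers":-1}])

```text
clock: 30.93
position: [0.5148, -0.2149, 0.1724]
ee_rot: [0.005, 0.998, -0.022, 0.059]
contact_force: [0.8, 0.3, 0.4]
width: 0.0851
```

play_rows(series=[{"dx":1,"dy":0,"dz":-25,"turn":0,"fingers":-1},{"dx":0,"dy":0,"dz":-25,"turn":0,"fingers":-1},{"dx":0,"dy":0,"dz":-16,"turn":0,"fingers":-1},{"dx":0,"dy":0,"dz":0,"turn":0,"fingers":1},{"dx":0,"dy":0,"dz":0,"turn":0,"fingers":1},{"dx":0,"dy":0,"dz":0,"turn":0,"fingers":1},{"dx":0,"dy":0,"dz":0,"turn":0,"fingers":1},{"dx":0,"dy":0,"dz":0,"turn":0,"fingers":1}])

```text
clock: 31.6
position: [0.5154, -0.2208, 0.1037]
ee_rot: [0.005, 0.998, -0.026, 0.058]
contact_force: [-0.1, -0.7, -1.3]
width: 0.0349
```

play_rows(series=[{"dx":0,"dy":0,"dz":6,"turn":0,"fingers":1},{"dx":0,"dy":5,"dz":4,"turn":0,"fingers":1},{"dx":0,"dy":15,"dz":0,"turn":0,"fingers":1},{"dx":0,"dy":20,"dz":0,"turn":0,"fingers":1},{"dx":0,"dy":25,"dz":0,"turn":0,"fingers":1},{"dx":0,"dy":25,"dz":0,"turn":0,"fingers":1},{"dx":0,"dy":20,"dz":0,"turn":0,"fingers":1},{"dx":0,"dy":12,"dz":0,"turn":0,"fingers":1},{"dx":0,"dy":5,"dz":0,"turn":0,"fingers":1},{"dx":0,"dy":0,"dz":0,"turn":0,"fingers":1}])

```text
clock: 32.43
position: [0.5177, -0.0879, 0.123]
ee_rot: [0.007, 0.998, -0.027, 0.065]
contact_force: [-0.4, 0.1, -1.2]
width: 0.0346
```

```bash
python3 held.py small_bottle .1117
```

```text
[ 0.51766902 -0.08785384  0.12299476]
0.65 297 316 152 191
[-0.07138252 -0.04195004] -0.8429291844367981 foot [ 0.52561526 -0.083184    0.01967567]
```

play_rows(series=[{"dx":10,"dy":1,"dz":0,"turn":0,"fingers":1},{"dx":16,"dy":1,"dz":0,"turn":0,"fingers":1},{"dx":18,"dy":1,"dz":0,"turn":0,"fingers":1},{"dx":18,"dy":1,"dz":0,"turn":0,"fingers":1},{"dx":14,"dy":1,"dz":0,"turn":0,"fingers":1},{"dx":6,"dy":1,"dz":0,"turn":0,"fingers":1},{"dx":0,"dy":0,"dz":0,"turn":0,"fingers":1}])

```text
clock: 33.12
position: [0.6084, -0.09, 0.1233]
ee_rot: [0.009, 0.997, -0.032, 0.067]
contact_force: [-0.9, 1.0, -2.9]
width: 0.0349
```

```bash
python3 held.py small_bottle .1117
```

```text
[ 0.60841459 -0.08998501  0.12325883]
0.66 271 291 141 183
[-0.04697485 -0.07799001] -0.8834976553916931 foot [ 0.61364007 -0.08130941  0.02001892]
```

play_rows(series=[{"dx":1,"dy":0,"dz":-7,"turn":0,"fingers":1},{"dx":0,"dy":0,"dz":-6,"turn":0,"fingers":1},{"dx":0,"dy":0,"dz":-4,"turn":0,"fingers":1},{"dx":0,"dy":0,"dz":-2,"turn":0,"fingers":1},{"dx":0,"dy":0,"dz":0,"turn":0,"fingers":1}])

```text
clock: 33.63
position: [0.6052, -0.0906, 0.104]
ee_rot: [0.009, 0.997, -0.033, 0.066]
contact_force: [-1.1, 0.4, 1.4]
width: 0.0349
```

play_rows(series=[{"dx":3,"dy":0,"dz":4,"turn":0,"fingers":1},{"dx":4,"dy":0,"dz":0,"turn":0,"fingers":1},{"dx":0,"dy":0,"dz":0,"turn":0,"fingers":1}])

```text
clock: 33.88
position: [0.6114, -0.0905, 0.1078]
ee_rot: [0.009, 0.997, -0.033, 0.065]
contact_force: [0.3, -0.3, -1.9]
width: 0.035
```

```bash
python3 held.py small_bottle .1117
```

```text
[ 0.61135188 -0.09045136  0.10784399]
0.67 269 290 147 185
[-0.06122954 -0.04259849] -0.8321899175643921 foot [ 0.61817227 -0.08570629  0.00445344]
```

Foot at ≈ (0.617, -0.085). I set it down, release, and rise.

play_rows(series=[{"dx":0,"dy":0,"dz":-3,"turn":0,"fingers":1},{"dx":0,"dy":0,"dz":-2,"turn":0,"fingers":1},{"dx":0,"dy":0,"dz":0,"turn":0,"fingers":0.12},{"dx":0,"dy":0,"dz":0,"turn":0,"fingers":0},{"dx":0,"dy":0,"dz":0,"turn":0,"fingers":-0.3},{"dx":0,"dy":0,"dz":0,"turn":0,"fingers":-0.5},{"dx":0,"dy":0,"dz":15,"turn":0,"fingers":-0.5},{"dx":0,"dy":0,"dz":30,"turn":0,"fingers":-0.5},{"dx":0,"dy":0,"dz":35,"turn":0,"fingers":-0.5},{"dx":0,"dy":-20,"dz":0,"turn":0,"fingers":-0.5},{"dx":-3,"dy":-35,"dz":0,"turn":0,"fingers":-0.5},{"dx":-3,"dy":-35,"dz":0,"turn":0,"fingers":-0.5},{"dx":-3,"dy":-35,"dz":0,"turn":0,"fingers":-0.5},{"dx":-2,"dy":-30,"dz":0,"turn":0,"fingers":-0.5},{"dx":0,"dy":0,"dz":0,"turn":0,"fingers":-0.5}])

```text
clock: 35.23
position: [0.5993, -0.2487, 0.1872]
ee_rot: [0.01, 0.997, -0.029, 0.066]
contact_force: [1.1, -0.2, 0.5]
width: 0.064
```

```bash
cat > chk.py <<'E'
from fit import *
s=get_state();print(s["position"],s["ee_rot"].round(3))
T=get_image("top");S=get_image("scene")
for V in([S],[T]):
    for n,pr,q,l in(("L",LB,[.63,.11],"large_bottle"),("s",SB,[.616,-.083],"small_bottle"),("F",FL,[.623,.004],"flask"),("D",DB,[.641,.197],"drop_bottle")):
        print(n,fit(V,standing(pr),q,l,[*q,.06]))
    c=masks_of(V[0],"end_stop"); print([(round(k["p"],2),np.array(k["xy"]).round(1).tolist()) for k in c[:2]])
E
python3 chk.py
```

```text
[ 0.59925452 -0.24873445  0.18715072] [ 0.01   0.997 -0.029  0.066]
L (array([0.62979349, 0.11027405]), [0.92])
s (array([ 0.6170677, -0.0839222]), [0.92])
F (array([0.62397196, 0.00263692]), [0.88])
D (array([0.63831708, 0.19920602]), [0.84])
[(0.71, [299.7, 140.3])]
L (array([0.62815541, 0.10872985]), [0.9])
s (array([ 0.61635222, -0.08487242]), [0.85])
F (array([0.62436754, 0.00437288]), [0.94])
D (array([0.64018869, 0.1973476 ]), [0.88])
[(0.48, [396.4, 150.1])]
```

All in place: small bottle at (0.617, -0.084), flask and dropper unmoved. Now the knob.

play_rows(series=[{"dx":3,"dy":-4,"dz":-25,"turn":-0.02,"fingers":-0.5},{"dx":1,"dy":0,"dz":-25,"turn":0,"fingers":-0.5},{"dx":0,"dy":0,"dz":-20,"turn":0,"fingers":-0.5},{"dx":0,"dy":0,"dz":0,"turn":0,"fingers":-0.5}])

```text
clock: 36.17
position: [0.6056, -0.2459, 0.1183]
ee_rot: [0.01, 0.997, -0.036, 0.069]
contact_force: [-0.7, -0.3, -0.6]
width: 0.0641
```

play_rows(series=[{"dx":-1,"dy":-7,"dz":-14,"turn":0,"fingers":-0.5},{"dx":-1,"dy":-2,"dz":-10,"turn":0,"fingers":-0.5},{"dx":0,"dy":0,"dz":-3,"turn":0,"fingers":-0.5},{"dx":0,"dy":0,"dz":0,"turn":0,"fingers":1},{"dx":0,"dy":0,"dz":0,"turn":0,"fingers":1},{"dx":0,"dy":0,"dz":0,"turn":0,"fingers":1},{"dx":0,"dy":0,"dz":0,"turn":0,"fingers":1},{"dx":0,"dy":0,"dz":0,"turn":0,"fingers":1},{"dx":0,"dy":0,"dz":0,"turn":0,"fingers":1}])

```text
clock: 36.92
position: [0.6074, -0.255, 0.0947]
ee_rot: [0.011, 0.997, -0.036, 0.073]
contact_force: [1.6, 0.6, -4.0]
width: 0.0193
```

play_rows(series=[{"dx":0,"dy":8,"dz":0,"turn":0,"fingers":1},{"dx":1,"dy":14,"dz":0,"turn":0,"fingers":1},{"dx":1,"dy":15,"dz":0,"turn":0,"fingers":1},{"dx":1,"dy":15,"dz":0,"turn":0,"fingers":1},{"dx":1,"dy":15,"dz":0,"turn":0,"fingers":1},{"dx":1,"dy":12,"dz":0,"turn":0,"fingers":1},{"dx":0,"dy":8,"dz":0,"turn":0,"fingers":1},{"dx":0,"dy":3,"dz":0,"turn":0,"fingers":1},{"dx":0,"dy":0,"dz":0,"turn":0,"fingers":1}])

```text
clock: 37.67
position: [0.6138, -0.157, 0.0947]
ee_rot: [0.013, 0.997, -0.035, 0.075]
contact_force: [3.3, -1.8, -5.0]
width: 0.0193
```

```bash
python3 - <<'E'
from fit import *
s=get_state();print(s["position"])
S=get_image("scene");print("s",fit([S],standing(SB),[.616,-.083],"small_bottle",[.616,-.083,.06]))
save(S,"s8.png",(240,110,340,210),5)
E
```

```text
[ 0.6137989  -0.15704975  0.09469128]
s (array([ 0.61760773, -0.08456649]), [0.92])
```

View pics/s8.png

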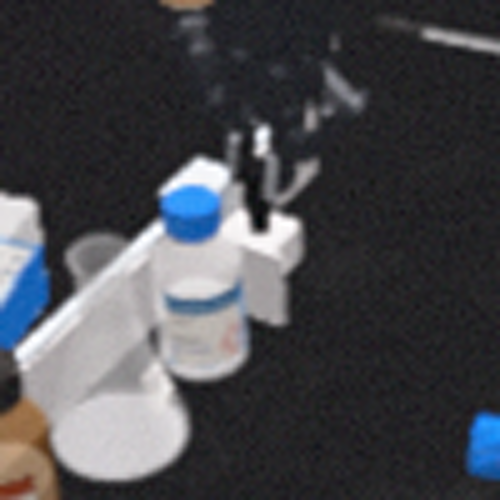

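The stop is moving in nicely (crop 265,240), about 15 mm short of the clear bottle (crop 205,290). I close the gap gently.

play_rows(series=[{"dx":0,"dy":5,"dz":0,"turn":0,"fingers":1},{"dx":0,"dy":4,"dz":0,"turn":0,"fingers":1},{"dx":0,"dy":2,"dz":0,"turn":0,"fingers":1},{"dx":0,"dy":1,"dz":0,"turn":0,"fingers":1},{"dx":0,"dy":0,"dz":0,"turn":0,"fingers":1}])

```text
clock: 38.18
position: [0.6145, -0.1466, 0.0947]
ee_rot: [0.013, 0.996, -0.037, 0.075]
contact_force: [3.8, -0.8, -5.6]
width: 0.0195
```

```bash
cat > b.py <<'E'
from fit import *
s=get_state();print(s["position"],s["contact_force"].round(1))
S=get_image("scene");print("s",fit([S],standing(SB),[.616,-.083],"small_bottle",[.616,-.083,.06]))
T=get_image("top");print("s",fit([T],standing(SB),[.616,-.083],"small_bottle",[.616,-.083,.06]))
# face edge of the stop in the scene view: predicted vertical front edge x=-32mm
m=masks_of(S,"end_stop"); 
for k in m[:1]:
    r=k["region"]; ys,xs=np.nonzero(r); print(k["p"],xs.min(),xs.max(),ys.min(),ys.max())
E
python3 b.py
```

```text
[ 0.61446124 -0.14663898  0.09467116] [ 3.8 -0.8 -5.6]
s (array([ 0.6152368 , -0.08340717]), [0.91])
s (array([ 0.61623926, -0.07739209]), [0.58])
0.64 275 297 144 176
```

play_rows(series=[{"dx":0,"dy":2,"dz":0,"turn":0,"fingers":1},{"dx":0,"dy":2,"dz":0,"turn":0,"fingers":1},{"dx":0,"dy":1,"dz":0,"turn":0,"fingers":1},{"dx":0,"dy":0,"dz":0,"turn":0,"fingers":1}])

```text
clock: 38.77
position: [0.6147, -0.1424, 0.0947]
ee_rot: [0.014, 0.996, -0.037, 0.076]
contact_force: [4.2, 0.2, -6.4]
width: 0.0194
```

```bash
python3 b.py
```

```text
[ 0.61470631 -0.14242066  0.09470091] [ 4.2  0.2 -6.4]
s (array([ 0.6161341 , -0.08300705]), [0.92])
s (array([ 0.616, -0.083]), [])
0.65 269 296 144 176
```

play_rows(series=[{"dx":0,"dy":2,"dz":0,"turn":0,"fingers":1},{"dx":0,"dy":2,"dz":0,"turn":0,"fingers":1},{"dx":0,"dy":1,"dz":0,"turn":0,"fingers":1},{"dx":0,"dy":0,"dz":0,"turn":0,"fingers":1}])

```text
clock: 39.35
position: [0.6149, -0.1386, 0.0947]
ee_rot: [0.015, 0.996, -0.037, 0.076]
contact_force: [3.6, -1.4, -5.4]
width: 0.0193
```

```bash
python3 b.py
```

```text
[ 0.61494245 -0.13859872  0.09469135] [ 3.6 -1.4 -5.4]
s (array([ 0.61781954, -0.08346347]), [0.91])
s (array([ 0.62165369, -0.06379865]), [0.37])
0.63 285 296 146 177
```

play_rows(series=[{"dx":0,"dy":2,"dz":0,"turn":0,"fingers":1},{"dx":0,"dy":2,"dz":0,"turn":0,"fingers":1},{"dx":0,"dy":0,"dz":0,"turn":0,"fingers":1}])

```text
clock: 39.85
position: [0.6151, -0.1355, 0.0947]
ee_rot: [0.016, 0.996, -0.037, 0.076]
contact_force: [3.5, -0.5, -5.7]
width: 0.0191
```

```bash
python3 b.py
```

```text
[ 0.61513891 -0.13545232  0.09466117] [ 3.5 -0.5 -5.7]
s (array([ 0.62042571, -0.08177536]), [0.87])
s (array([ 0.61877466, -0.06031873]), [0.31])
0.73 267 295 145 178
```

The bottle has begun to move (~1.5 mm), so the stop is touching. I release, rise, and back away for the final check.

play_rows(series=[{"dx":0,"dy":0,"dz":0,"turn":0,"fingers":0.3},{"dx":0,"dy":0,"dz":0,"turn":0,"fingers":0},{"dx":0,"dy":0,"dz":0,"turn":0,"fingers":-0.4},{"dx":0,"dy":0,"dz":0,"turn":0,"fingers":-0.4},{"dx":0,"dy":0,"dz":20,"turn":0,"fingers":-0.4},{"dx":0,"dy":0,"dz":35,"turn":0,"fingers":-0.4},{"dx":0,"dy":0,"dz":35,"turn":0,"fingers":-0.4},{"dx":0,"dy":0,"dz":30,"turn":0,"fingers":-0.4},{"dx":-20,"dy":-35,"dz":0,"turn":0,"fingers":-0.4},{"dx":-20,"dy":-35,"dz":0,"turn":0,"fingers":-0.4},{"dx":-20,"dy":-35,"dz":0,"turn":0,"fingers":-0.4},{"dx":-20,"dy":-35,"dz":0,"turn":0,"fingers":-0.4},{"dx":-20,"dy":-35,"dz":0,"turn":0,"fingers":-0.4},{"dx":-20,"dy":-35,"dz":0,"turn":0,"fingers":-0.4},{"dx":0,"dy":0,"dz":0,"turn":0,"fingers":-0.4}])

```text
clock: 41.35
position: [0.4852, -0.3479, 0.2286]
ee_rot: [0.017, 0.996, -0.032, 0.077]
contact_force: [0.3, 0.5, 0.4]
width: 0.0598
```

```bash
python3 chk.py; python3 - <<'E'
from h import *
T=get_image("top");S=get_image("scene")
a=cv2.resize(T["pixels"][120:175,240:420],None,fx=4.4,fy=4.4,interpolation=cv2.INTER_CUBIC)
b=cv2.resize(S["pixels"][120:250,180:320],None,fx=2.6,fy=2.6,interpolation=cv2.INTER_CUBIC)
h=np.zeros((a.shape[0]+b.shape[0],a.shape[1],3),np.uint8); h[:a.shape[0]]=a; h[a.shape[0]:,:b.shape[1]]=b
cv2.imwrite("pics/fin.png",h[:,:,::-1]); print(h.shape)
E
```

```text
[ 0.48517792 -0.34794016  0.22859565] [ 0.017  0.996 -0.032  0.077]
L (array([0.62999021, 0.11002872]), [0.91])
s (array([ 0.62094093, -0.08244276]), [0.81])
F (array([0.62547262, 0.00286342]), [0.85])
D (array([0.64238534, 0.19597289]), [0.85])
[(0.63, [287.3, 159.2])]
L (array([0.629941  , 0.11031159]), [0.93])
s (array([ 0.61709451, -0.07949994]), [0.91])
F (array([0.62392608, 0.0060917 ]), [0.96])
D (array([0.64050975, 0.19615348]), [0.9])
[(0.62, [364.9, 148.2])]
(580, 792, 3)
```

View pics/fin.png

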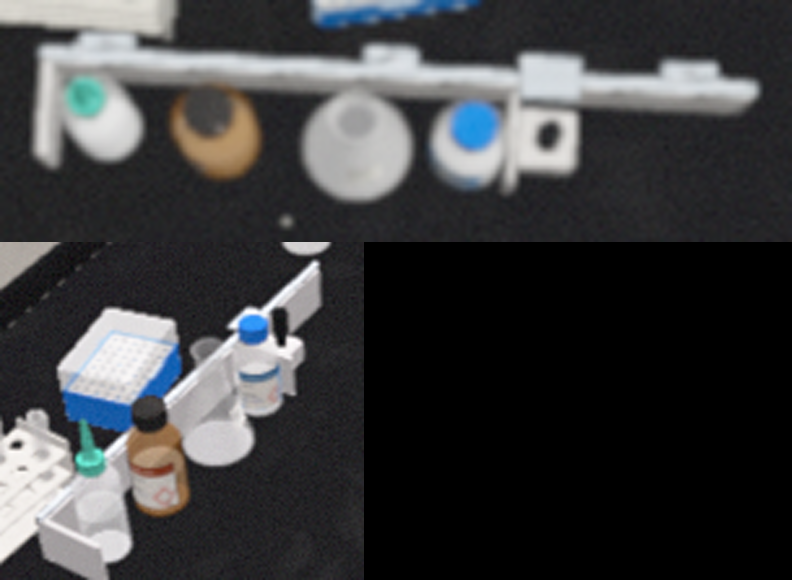

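Both bottles stand upright in the row, and the stop plate rests against the clear bottle in both views. The flask and dropper have not moved. I hand it in.

```bash
python3 -c "
from rig import *
print(sign_off())"
```

```text
the job is handed in; nothing more can be done
None
```

I finished the job as asked and handed it in at about 41 s of the 72 s allowed.

**What I did:** I slid the end stop fully out. I tipped the brown bottle upright on its foot edge with a light grip on its cap and placed it between the dropper bottle and the flask. I did the same with the clear blue-capped bottle on the other side of the flask. Then I slid the end stop back in until it met that bottle, let go and backed the arm away. I did not touch the orange look-alikes.

**Last checks:**

| Thing | Fitted position in the last pictures (m) | Result |
|---|---|---|
| Large bottle | (0.630, 0.110) | upright, in line |
| Small bottle | (0.617 to 0.621, -0.080 to -0.082) | upright, in line |
| Flask | (0.624, 0.005) | unmoved, to about 2 mm |
| Dropper bottle | (0.641, 0.196) | unmoved, to about 2 mm |
| Stop face | about y = -0.108 | small bottle's edge at about -0.109, so touching to within about 2 mm |

**Caveats:**
- **Stop contact:** the force sensor was too noisy to feel the stop touch the bottle. I judged contact from the geometry and from the bottle moving about 1.5 mm.
- **Disagreeing views:** the two cameras differ by 3 to 4 mm on where the small bottle stands.
- **First grips failed:** the first tries at tipping the large bottle only lifted it level, so I set it down and gripped it again nearer the end of the cap.
- **Small bottle nudged:** the large bottle probably pushed the small one a few millimetres while it was being stood up.
- **Not re-measured:** I did not check the jar and timer at the end. The arm never went near them at low height.

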